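# Book in the watchmaker's parts cases

### The arm

A 6-joint arm with a two-finger parallel gripper is mounted at the origin on the work surface. World frame = base frame: x ahead of the robot, y to its left, z up, the work surface at z = 0. Lengths are in m, angles in rad, forces in N, time in s.
With the tool pointing down it reaches from about 0.35 to 0.775 m from the base axis. Payload 7.3 kg.
Tool frame: the origin (TCP) lies at the very end of the fingers, on their centre line; the grasp point (between the pads) lies 19 mm behind it; x points along the fingers, y is the direction in which the jaws open and shut, and the axes are right-handed (so a half turn about x gives the same grasp; the last joint's range is limited). The gripper opens to 92 mm and grips with 3 to 60 N. Pads are 19 mm wide; open, the fingers measure 130 mm over their backs; the gripper's body (75 mm by 190 mm) begins 47 mm behind the grasp point.
Start: joints at [1.025, 0.342, 1.524, -0, 1.275, -0.146], TCP at [0.204, 0.484, 0.227] pointing down, gripper open.
Joint ranges: [-2.53, 2.53], [-0.77, 2.02], [0.04, 2.7], [-1, 4.14], [0.28, 2.66], [-3.11, 3.11]. Speed limits (rad/s): [2.57, 2.57, 3.14, 3.14, 3.14, 3.14].

### API

Orientations are given as [roll, pitch, yaw] about the fixed x, y, z axes, in that order (R = Rz(yaw) Ry(pitch) Rx(roll)).
In Python, from cell import observe, vision, job gives the robot as it stands.
- The arm moves only by the tool send_rows, never from a script. Its argument "motion" is a list of rows, each an object with "hand": the opening, from -1 (shut) to 1 (fully open), so that 0 is half open; "slide": the shift along the tool's x, y, z in mm, a list of three; "spin": the turn about the tool's x in rad. In form: [{"hand": hand, "slide": [tx, ty, tz], "spin": spin}, ...]. A call has 1 to 8 rows; each row shifts and turns the pose as measured when the row begins, along the tool's axes as they then stand; what a row does not reach is not made up. A row lasts 1/10 s, in which the tool goes at most 50 mm and 8.59 degrees, less where a joint would pass 70% of its speed; a pose out of reach is approached as far as the arm can. A call with a gripper value outside its range is refused whole. The fingers move at their own pace and stop on an object; "grip_force" is the grip in N (left out, the last holds). Time passes only in rows, so rows that do not move let the fingers close. It gives the time, the measured TCP pose, the force and the opening at its end, in the units of the state.
- observe(): the state, without advancing time (a new reading comes with each control period).
- vision.read_camera(name): name is "side" or "top" or "wrist"; returns a dict with "pixels" (480x640x3 uint8, blue, green, red), "range_z" (480x640 float32, m along the optical axis (not along the pixel's ray), 0 where there is no reading), "fx", "fy", "cx", "cy" (pixels), "distortion" ([k1, k2, p1, p2, k3] as OpenCV has them; the pictures are not rectified), "world_from_camera" (4x4, takes a point from camera to world coordinates); the wrist camera has in their place "T_tool_cam" (4x4, takes a point from camera to tool coordinates, whose origin is the TCP and whose axes are the tool frame's). Camera axes: x right, y down, z forward; pixel columns grow to the right and rows downward; lengths in m; the calibration is good to about 2 mm. A picture is of the moment at which its call begins: read the wrist's pose just before it.
- job.hand_in(): hands the job in, once; it reports no verdict.
Trained networks look in a picture, given as the dict that the camera call returned (one of the last four; its "shot" number tells which), for a name from the list of things; names that differ only in an ending like _2 or _b are one class to them, and where a whole thing is asked for, a point or a joint stands for the part that bears it (a point fixed in the world has none). Each returns a list of dicts, best first, with "conf" (0 to 1); they miss things now and then, are a little off and sometimes report something else, mostly with a low value. They report only what shows in the picture. A call takes as long as a camera call. They do not tell look-alikes from the thing itself.
- vision.search_frame(picture, thing): "uv" ([column, row] in pixels, amid what is visible of it).
- vision.cut_out(picture, thing): "mask" (480x640 bool, what is visible of it) and "uv" ([column, row] in pixels, amid what is visible of it).
The state is a dict: "time": time; "qpos": joint angles; "qvel": joint speeds; "joint_efforts": joint torques, N m; "tool_pos": TCP position; "tool_rot": TCP orientation; "contact_force": force on the tool from outside, world axes, zero at the start; "torque": the same for the moment, N m; "opening": finger opening in m.
Only numpy, scipy, OpenCV 4.12 (cv2) and the standard library are available. Lean on these libraries where they do the work, as an engineer would, in place of code of your own. Each camera call takes 0.05 s, during which the arm holds its last target.

### The job

Take the brass weight off the narrow riser and stack all the closed parts cases that are on the bench into one column on it, the big blue case at the bottom and the others above it in any order, every case lid up, centred on the riser and squared to its long direction. When the whole column stands, squeeze the clamped scanner's orange trigger all the way and let it go, then stand the brass weight upright on the middle of the top case. Leave the loupes and the other bench things where they are, and have the column still in good order at the end.

Things in the scene. Friction and masses are not known exactly. Their poses are not given: they have to be found in the camera images.
- base_case: big closed blue parts case, a rigid box 100 mm long (own x), 60 mm wide (own y), 40 mm high, about 260 g, always present. Origin: centre of its underside, z up
- green_case: closed green parts case, a rigid box 92 mm long (own x), 56 mm wide (own y), 30 mm high, about 150 g, white blank label on its lid; may be absent. Origin: centre of its underside, z up
- red_case: closed red parts case, a rigid box 92 mm long (own x), 56 mm wide (own y), 30 mm high, about 150 g, white blank label on its lid; may be absent. Origin: centre of its underside, z up
- yellow_case: closed yellow parts case, a rigid box 92 mm long (own x), 56 mm wide (own y), 30 mm high, about 150 g, white blank label on its lid; may be absent. Origin: centre of its underside, z up
- purple_case: closed purple parts case, a rigid box 92 mm long (own x), 56 mm wide (own y), 30 mm high, about 150 g, white blank label on its lid; may be absent. Origin: centre of its underside, z up
- grey_case: closed grey parts case, a rigid box 92 mm long (own x), 56 mm wide (own y), 30 mm high, about 150 g, white blank label on its lid; may be absent. Origin: centre of its underside, z up
- weight: brass bench weight, about 250 g: square base 46 x 46 x 16 mm with a steel knob on it, an upright cylinder 22 mm in diameter from 18 to 44 mm above the underside. Origin: centre of its underside, z up. At the start it stands on the riser
- riser: fixed narrow stand: foot 110 x 90 x 10 mm, thin post, black rubber-padded top 64 mm (own x) by 36 mm (own y), its upper face 60 mm above the bench; the cases overhang it on all sides. Origin: centre of the foot's underside; own x is its long direction, to which the cases' long sides are squared
- riser_top (a point): centre of the riser's upper face, 60 mm above the bench
- scanner: fixed hand scanner of pistol shape, clamped lying on its side on a stand, nose towards the riser. Origin: on the bench under its head; own -y is the way the nose points (nose face at y = -75 mm), the handle runs along own -x at mid-height 78 mm: a bar 26 mm wide (own y from 17 to 43 mm), 28 mm thick (z from 64 to 92 mm), from x = -10 to -125 mm, with free space under and beside it. The head (52 mm wide) covers x from -18 to 42 mm and tops out at z = 108 mm
- grip (a point): point at the height of the handle's middle (78 mm), on the scanner's own x = -55 mm, y = 25.7 mm: where to squeeze with the fingers closing along the scanner's own y, midway between the handle's back face (17 mm to own +y) and the front face of the fully squeezed trigger (17 mm to own -y). At rest the trigger's front face is about 28 mm to own -y of this point, its tip about 30 mm
- trigger (a joint): angle of the orange sprung trigger, 0 at rest, 0.25 rad when squeezed all the way against its stop. It is a blade 52 mm long and 22 mm tall in front of the handle (on the nose side), hinged about the vertical at own x = -14 mm, y = 12 mm of the scanner; it is squeezed towards the handle (own +y) and needs about 3 N to start and 6 N at the end, at 40 mm from the hinge; springs back when released
- loupe_black: black turned eyeglass loupe standing among the cases, 48 mm across at the foot, 40 mm high. Origin: centre of its underside. Not to be disturbed
- loupe_green: dark green loupe, same shape: 48 mm across, 40 mm high. Origin: centre of its underside. Not to be disturbed
- loupe_dark: second black loupe of the same shape, towards the far side of the bench. Origin: centre of its underside. Not to be disturbed
- oil_jar: small amber glass jar with a white lid, 36 mm across, 50 mm high. Origin: centre of its underside. Not to be disturbed
- parts_can: flat round aluminium can, 52 mm across, 28 mm high. Origin: centre of its underside. Not to be disturbed
- driver: watchmaker's screwdriver with yellow handle, lying, 150 mm long (origin near its middle, own x along it). Not to be disturbed
There are look-alikes about, which are no part of the job. Leave any pink or red look-alike of the weight alone.

How it is judged:
On the way, in this order (a step that is already met when the one before it is completed fails the run):
1. all the cases present stand as one square column on the riser, the blue one lowest, let go (height (world z) of base_case between 0.054 and 0.066 m and horizontal distance between each of base_case, green_case, red_case, yellow_case, purple_case, grey_case and riser_top below 0.01 m and angle between the x axis of each of base_case, green_case, red_case, yellow_case, purple_case, grey_case and the x axis of riser, either way round below 0.14 rad and angle between each of base_case, green_case, red_case, yellow_case, purple_case, grey_case's own z axis and vertical below 0.06 rad and linear speed of each of base_case, green_case, red_case, yellow_case, purple_case, grey_case below 0.02 m/s and z of each of green_case, red_case, yellow_case, purple_case, grey_case in the frame of base_case above 0.03 m and contact force between the fingers and base_case below 0.3 N and contact force between the fingers and green_case below 0.3 N and contact force between the fingers and red_case below 0.3 N and contact force between the fingers and yellow_case below 0.3 N and contact force between the fingers and purple_case below 0.3 N and contact force between the fingers and grey_case below 0.3 N), for 0.3 s.
2. the scanner's trigger is squeezed all the way while the column stands (value of joint trigger above 0.21 rad and height (world z) of base_case between 0.054 and 0.066 m and horizontal distance between each of base_case, green_case, red_case, yellow_case, purple_case, grey_case and riser_top below 0.01 m and angle between the x axis of each of base_case, green_case, red_case, yellow_case, purple_case, grey_case and the x axis of riser, either way round below 0.14 rad and angle between each of base_case, green_case, red_case, yellow_case, purple_case, grey_case's own z axis and vertical below 0.06 rad and linear speed of each of base_case, green_case, red_case, yellow_case, purple_case, grey_case below 0.02 m/s and z of each of green_case, red_case, yellow_case, purple_case, grey_case in the frame of base_case above 0.03 m), for 0.2 s.
3. the trigger is let go and springs back while the column stands (value of joint trigger below 0.05 rad and height (world z) of base_case between 0.054 and 0.066 m and horizontal distance between each of base_case, green_case, red_case, yellow_case, purple_case, grey_case and riser_top below 0.01 m and angle between the x axis of each of base_case, green_case, red_case, yellow_case, purple_case, grey_case and the x axis of riser, either way round below 0.14 rad and angle between each of base_case, green_case, red_case, yellow_case, purple_case, grey_case's own z axis and vertical below 0.06 rad and linear speed of each of base_case, green_case, red_case, yellow_case, purple_case, grey_case below 0.02 m/s and z of each of green_case, red_case, yellow_case, purple_case, grey_case in the frame of base_case above 0.03 m), for 0.2 s.
At the end, for the whole second after the job is handed in: All cases present form one column on the riser, blue lowest: each lid up within 0.06 rad, centre within 10 mm of the riser axis, long side within 0.14 rad of the riser long direction; the weight upright on top within 10 mm of that axis; trigger back at rest; all still (all of step 3 and horizontal distance between weight and riser_top below 0.01 m and angle between weight's own z axis and vertical below 0.08 rad and linear speed of weight below 0.02 m/s and z of weight in the frame of base_case above 0.024 m and z of weight in the frame of green_case above 0.024 m and z of weight in the frame of red_case above 0.024 m and z of weight in the frame of yellow_case above 0.024 m and z of weight in the frame of purple_case above 0.024 m and z of weight in the frame of grey_case above 0.024 m); the robot touches nothing.
It fails at once if a loupe or another bench thing is moved more than 40 mm (distance of any of loupe_black, loupe_green, loupe_dark, oil_jar, parts_can, driver from where it was at the start of the episode above 0.04 m).
Of green_case, red_case, yellow_case, purple_case, grey_case only 3 to 5 are there at a start; the rules pass over those that are not, and their reading is None.
At some moment in a run one of weight may be knocked a few centimetres aside while the robot is not near it.
Once in a run the grip may slacken for a moment while it holds something.
It also fails if it takes over 210 s, if anything falls off the work surface, if the arm or the gripper's body presses on something with over 40 N, if the wrist force passes 120 N, or if a joint passes its speed limit or range.

## Working session

There is one attempt and no reset: what is moved stays moved. The work goes in short steps, Python scripts to look and compute and a tool call to move; the robot and the scene stay as the last step left them, time stands still between calls to the robot, and variables do not carry over. Pictures are saved under pics/ and viewed, and the job is handed in when it is done.

Besides the shell and the picture viewer there is one more tool, called after "Call:" as name(argument=value, ...) on one line, values as JSON. send_rows: Moves the arm, as the interface text tells. Its arguments: {"type":"object","properties":{"motion":{"type":"array","items":{"type":"object","properties":{"hand":{"type":"number"},"slide":{"type":"array","items":{"type":"number"}},"spin":{"type":"number"}}}},"grip_force":{"type":"number"}},"required":["motion"]}

```bash
mkdir -p pics; ls; cat > h.py <<'E'
import numpy as np, cv2
from cell import observe, vision, job
from scipy.spatial.transform import Rotation as R
def Tw():
    s=observe(); T=np.eye(4); T[:3,:3]=R.from_euler('xyz',s['tool_rot']).as_matrix(); T[:3,3]=s['tool_pos']; return T
def cam(n):
    if n=='wrist':
        T=Tw(); p=vision.read_camera(n); p['W']=T@np.array(p['T_tool_cam'])
    else:
        p=vision.read_camera(n); p['W']=np.array(p['world_from_camera'])
    return p
def cloud(p):
    K=np.array([[p['fx'],0,p['cx']],[0,p['fy'],p['cy']],[0,0,1.]])
    u,v=np.meshgrid(np.arange(640.),np.arange(480.))
    q=cv2.undistortPoints(np.stack([u.ravel(),v.ravel()],1).reshape(-1,1,2),K,np.array(p['distortion'],float)).reshape(480,640,2)
    z=p['range_z']; X=np.dstack([q[...,0]*z,q[...,1]*z,z])
    X=X@p['W'][:3,:3].T+p['W'][:3,3]; X[z<=0]=np.nan
    return X
def proj(p,P):
    K=np.array([[p['fx'],0,p['cx']],[0,p['fy'],p['cy']],[0,0,1.]])
    Wi=np.linalg.inv(p['W']); 
    r,_=cv2.projectPoints(np.atleast_2d(P).astype(float),cv2.Rodrigues(Wi[:3,:3])[0],Wi[:3,3],K,np.array(p['distortion'],float)); return r[:,0]
def save(p,n): cv2.imwrite('pics/'+n+'.png',p['pixels'])
E
python3 - <<'E'
from h import *
s=observe(); print({k:np.round(v,3) for k,v in s.items()})
for n in ['side','top','wrist']:
    p=cam(n); save(p,n+'0'); print(n,np.round(p['W'],3).tolist(),p['fx'])
E
```

```text
pics
{'time': np.float64(0.0), 'qpos': array([ 1.025,  0.343,  1.525, -0.   ,  1.275, -0.146]), 'qvel': array([ 0.002, -0.   ,  0.   , -0.   ,  0.001,  0.   ]), 'joint_efforts': array([ 1.0000e-03, -4.3124e+01, -2.4423e+01,  7.2000e-02,  5.6000e-02,
       -0.0000e+00]), 'tool_pos': array([0.204, 0.483, 0.226]), 'tool_rot': array([-1.705,  1.569, -2.104]), 'contact_force': array([ 0.057, -0.357,  0.168]), 'torque': array([ 0.018,  0.006, -0.021]), 'opening': np.float64(0.092)}
side [[0.956, -0.15, 0.253, 0.335], [-0.293, -0.528, 0.797, -0.684], [0.014, -0.836, -0.549, 0.545], [0.0, 0.0, 0.0, 1.0]] 468.26811580831827
top [[0.004, -0.991, 0.13, 0.421], [-1.0, -0.002, 0.015, 0.005], [-0.014, -0.13, -0.991, 1.0], [0.0, 0.0, 0.0, 1.0]] 471.7521969248825
wrist [[0.39, 0.888, 0.243, 0.14], [0.921, -0.376, -0.104, 0.511], [-0.001, 0.264, -0.965, 0.383], [0.0, 0.0, 0.0, 1.0]] 402.39034185156936
```

View pics/top0.png

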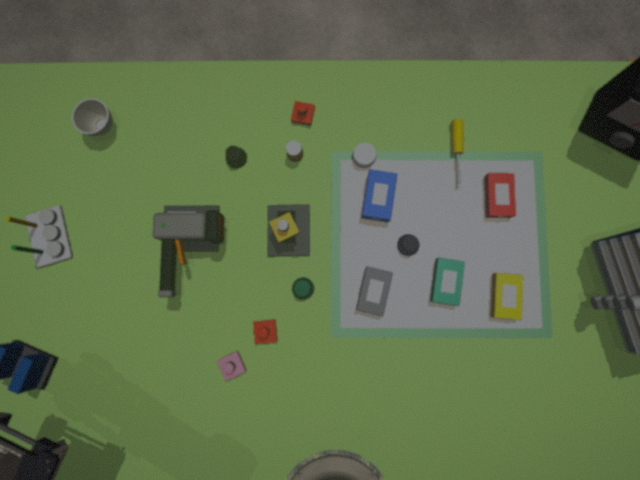

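View pics/side0.png

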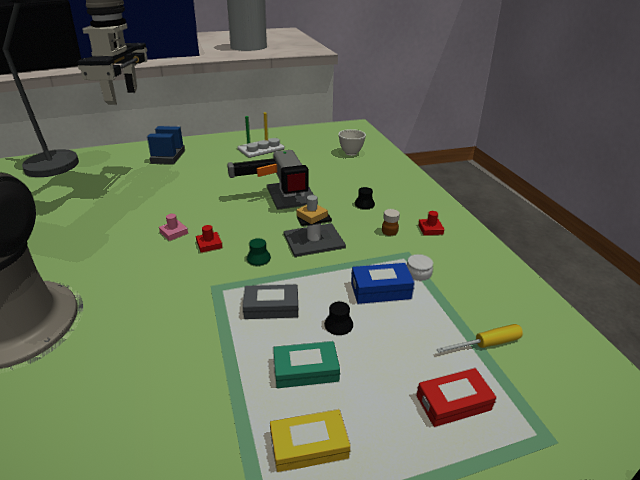

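View pics/wrist0.png

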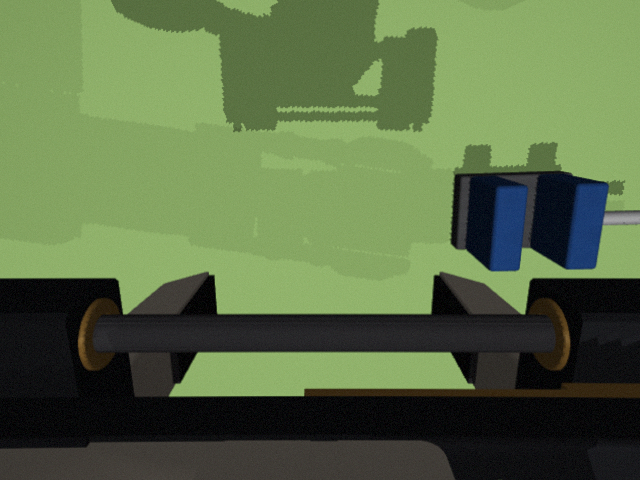

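```bash
cat > meas.py <<'E'
from h import *
import sys
tall={'base_case':.04}
for n in ['top','side']:
    p=cam(n); X=cloud(p)
    for t in ['base_case','green_case','red_case','yellow_case','purple_case','grey_case','weight','riser','scanner','trigger','loupe_black','loupe_green','loupe_dark','oil_jar','parts_can','driver']:
        r=vision.cut_out(p,t)
        for d in r[:4]:
            m=d['mask']; pts=X[m]; pts=pts[~np.isnan(pts[:,0])]
            if len(pts)<10: print(n,t,d['conf'],d['uv'],'few');continue
            h=np.percentile(pts[:,2],90)
            q=pts[abs(pts[:,2]-h)<.006]
            rect=cv2.minAreaRect((q[:,:2]*1000).astype(np.float32))
            print(n,t,round(d['conf'],2),np.round(d['uv']),'h',round(h,3),'c',np.round(rect[0]),'sz',np.round(rect[1]),'ang',round(rect[2],1),len(q))
E
python3 meas.py
```

```text
top base_case 0.7 [376. 196.] h 0.042 c [634. -90.] sz [ 60. 101.] ang 80.9 1350
top green_case 0.66 [446. 282.] h 0.032 c [ 454. -230.] sz [57. 92.] ang 81.5 1226
top green_case 0.54 [375. 293.] h 0.032 c [434. -79.] sz [56. 92.] ang 76.5 1208
top red_case 0.52 [284. 232.] h 0.104 c [559. 104.] sz [20. 20.] ang 89.3 102
top yellow_case 0.98 [506. 295.] h 0.032 c [ 424. -352.] sz [57. 93.] ang 83.2 1202
top grey_case 0.56 [374. 294.] h 0.032 c [434. -79.] sz [56. 93.] ang 76.7 1204
top weight 0.97 [284. 230.] h 0.104 c [559. 104.] sz [20. 20.] ang 89.3 102
top weight 0.87 [264. 334.] h 0.044 c [350. 147.] sz [21. 20.] ang 64.5 95
top weight 0.81 [233. 366.] h 0.044 c [281. 215.] sz [20. 19.] ang 45.3 88
top weight 0.68 [302. 113.] h 0.044 c [822.  74.] sz [21. 19.] ang 0.3 86
top riser 0.81 [297. 239.] h 0.015 c [563. 101.] sz [110.  90.] ang 1.2 1064
top riser 0.57 [364. 155.] h 0.03 c [725. -60.] sz [46. 47.] ang 60.2 386
top scanner 0.96 [182. 237.] h 0.107 c [560. 291.] sz [126.  59.] ang 87.7 1634
top loupe_black 0.74 [380. 192.] h 0.042 c [634. -90.] sz [ 60. 101.] ang 81.1 135
[... 1837 characters left out ...]
.77 [312. 236.] h 0.042 c [561.  92.] sz [14. 27.] ang 73.4 60
side scanner 0.66 [283. 175.] h 0.104 c [557. 289.] sz [ 57. 128.] ang 0.0 560
side trigger 0.74 [267. 169.] h 0.088 c [506. 311.] sz [49. 21.] ang 13.0 71
side loupe_black 0.94 [338. 316.] h 0.04 c [ 533. -155.] sz [32. 32.] ang 51.0 256
side loupe_green 0.56 [283. 171.] h 0.104 c [556. 289.] sz [ 57. 128.] ang 1.7 553
side loupe_dark 0.23 [258. 252.] h 0.04 c [440.  68.] sz [33. 34.] ang 44.5 168
side oil_jar 0.81 [389. 220.] h 0.05 c [730.  89.] sz [31. 34.] ang 14.8 132
side parts_can 0.68 [420. 266.] h 0.029 c [726. -61.] sz [48. 45.] ang 41.0 321
side driver 0.76 [496. 337.] h 0.026 c [ 767. -264.] sz [22. 75.] ang 87.5 450
```

```bash
cat > plan.py <<'E'
from h import *
import json
# segs: list of (x,y,z mm, jaw yaw deg or None)
def plan(segs,hand,step=45):
    T=Tw(); q=observe()['qpos']; p=T[:3,3]*1000; yaw=np.arctan2(T[1,1],T[0,1]); j1=q[0]; j6=q[5]
    tilt=np.degrees(np.arccos(-T[2,0])); print('now',np.round(p,1),'jaw',round(np.degrees(yaw),1),'tilt',round(tilt,2),'j6',round(j6,2))
    out=[]
    for (x,y,z,a) in segs:
        t=np.array([x,y,z],float)
        if a is None: d=0
        else:
            d=(np.radians(a)-yaw+np.pi/2)%np.pi-np.pi/2
        n=int(max(1,np.ceil(np.linalg.norm(t-p)/step),np.ceil(abs(d)/.14)))
        s=(t-p)/n
        for i in range(n):
            # tool y axis=(cos yaw, sin yaw,0); x=(0,0,-1); z = x cross y = (sin yaw,-cos yaw,0)
            c,sn=np.cos(yaw),np.sin(yaw)
            out.append(dict(hand=hand,slide=[round(float(-s[2]),1),round(float(s[0]*c+s[1]*sn),1),round(float(s[0]*sn-s[1]*c),1)],spin=round(-d/n,3)))
            yaw+=d/n
        p=t
        print('seg',x,y,z,'jaw',round(np.degrees(yaw),1),'n',n)
    for i in range(0,len(out),8): print(json.dumps(out[i:i+8]).replace(' ',''))
E
python3 - <<'E'
from plan import *
T=Tw();print(np.round(T,3))
plan([(430,250,260,None),(540,104,240,90)],1)
E
```

```text
[[ 0.     0.389  0.921  0.204]
 [ 0.     0.921 -0.389  0.484]
 [-1.     0.    -0.     0.227]
 [ 0.     0.     0.     1.   ]]
now [204.3 483.6 226.7] jaw 67.1 tilt 0.0 j6 -0.15
seg 430 250 260 jaw 67.1 n 8
seg 540 104 240 jaw 90.0 n 5
[{"hand":1,"slide":[-4.2,-15.9,37.4],"spin":0.0},{"hand":1,"slide":[-4.2,-15.9,37.4],"spin":0.0},{"hand":1,"slide":[-4.2,-15.9,37.4],"spin":0.0},{"hand":1,"slide":[-4.2,-15.9,37.4],"spin":0.0},{"hand":1,"slide":[-4.2,-15.9,37.4],"spin":0.0},{"hand":1,"slide":[-4.2,-15.9,37.4],"spin":0.0},{"hand":1,"slide":[-4.2,-15.9,37.4],"spin":0.0},{"hand":1,"slide":[-4.2,-15.9,37.4],"spin":0.0}]
[{"hand":1,"slide":[4.0,-18.3,31.6],"spin":-0.08},{"hand":1,"slide":[4.0,-20.8,30.1],"spin":-0.08},{"hand":1,"slide":[4.0,-23.1,28.3],"spin":-0.08},{"hand":1,"slide":[4.0,-25.3,26.4],"spin":-0.08},{"hand":1,"slide":[4.0,-27.3,24.3],"spin":-0.08}]
```

Call:
send_rows(motion=[{"hand": 1,"slide": [-4,-16,37.5],"spin": 0.0},{"hand": 1,"slide": [-4,-16,37.5],"spin": 0.0},{"hand": 1,"slide": [-4,-16,37.5],"spin": 0.0},{"hand": 1,"slide": [-4,-16,37.5],"spin": 0.0},{"hand": 1,"slide": [-4,-16,37.5],"spin": 0.0},{"hand": 1,"slide": [-4,-16,37.5],"spin": 0.0},{"hand": 1,"slide": [-4,-16,37.5],"spin": 0.0},{"hand": 1,"slide": [-4,-16,37.5],"spin": 0.0}])

```text
time: 2.65
tool_pos: [0.4359, 0.2446, 0.2594]
tool_rot: [1.766, 1.569, 1.376]
contact_force: [0.9, 0.8, -0.4]
opening: 0.0916
```

```bash
python3 - <<'E'
from plan import *
plan([(520,104,240,90)],1)
E
```

```text
now [435.9 244.6 259.4] jaw 67.7 tilt 0.1 j6 -0.82
seg 520 104 240 jaw 90.0 n 4
[{"hand":1,"slide":[4.9,-24.5,32.8],"spin":-0.097},{"hand":1,"slide":[4.9,-27.6,30.3],"spin":-0.097},{"hand":1,"slide":[4.9,-30.4,27.4],"spin":-0.097},{"hand":1,"slide":[4.9,-32.9,24.3],"spin":-0.097}]
```

Call:
send_rows(motion=[{"hand": 1,"slide": [5,-24.5,33],"spin": -0.097},{"hand": 1,"slide": [5,-27.5,30],"spin": -0.097},{"hand": 1,"slide": [5,-30.5,27.5],"spin": -0.097},{"hand": 1,"slide": [5,-33,24],"spin": -0.097},{"hand": 1,"slide": [0,0,0],"spin": 0}])

```text
time: 3.15
tool_pos: [0.5267, 0.0945, 0.2394]
tool_rot: [0.363, 1.566, 0.373]
contact_force: [-0.4, 0.4, 0.0]
opening: 0.0919
```

```bash
python3 - <<'E'
from plan import *
p=cam('wrist'); save(p,'w1'); X=cloud(p); 
np.save('w1.npy',X)
plan([(520,104,240,90)],1)
E
```

```text
now [525.7  96.3 239.8] jaw 90.5 tilt 0.3 j6 -1.54
seg 520 104 240 jaw 90.0 n 1
[{"hand":1,"slide":[-0.2,7.7,-5.6],"spin":0.008}]
```

View pics/w1.png

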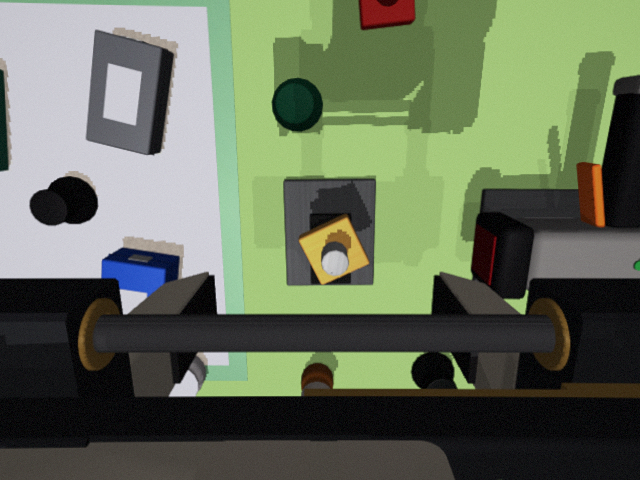

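```bash
python3 - <<'E'
from h import *
X=np.load('w1.npy'); im=cv2.imread('pics/w1.png')
def rect(m,n):
    P=X[m]; P=P[~np.isnan(P[:,0])]; r=cv2.minAreaRect((P[:,:2]*1000).astype(np.float32)); print(n,len(P),np.round(r[0],1),np.round(r[1],1),round(r[2],1),'z',np.round(np.percentile(P[:,2],[5,50,95]),4))
box=np.zeros((480,640),bool); box[175:288,280:380]=1
hsv=cv2.cvtColor(im,cv2.COLOR_BGR2HSV)
foot=box&(hsv[...,1]<90)&(X[...,2]>.004)&(X[...,2]<.018); rect(foot,'foot')
kn=box&(X[...,2]>.098)&(hsv[...,1]<60); rect(kn,'knob')
base=box&(X[...,2]>.070)&(X[...,2]<.084); rect(base,'base')
pad=box&(X[...,2]>.054)&(X[...,2]<.066)&(hsv[...,1]<90); rect(pad,'pad')
cv2.imwrite('pics/m.png',(foot*80+kn*255+base*150+pad*200).astype(np.uint8))
E
```

```text
foot 5810 [564.7 100.5] [109.9  89.9] 0.9 z [0.0078 0.0091 0.0104]
knob 589 [560.8 103.1] [21.3 20.5] 12.1 z [0.1008 0.103  0.1043]
base 2136 [561.  102.9] [46.  46.2] 26.6 z [0.0735 0.0751 0.0765]
pad 443 [564.4  96. ] [65.3 44.2] 1.6 z [0.0554 0.0591 0.0605]
```

View pics/m.png

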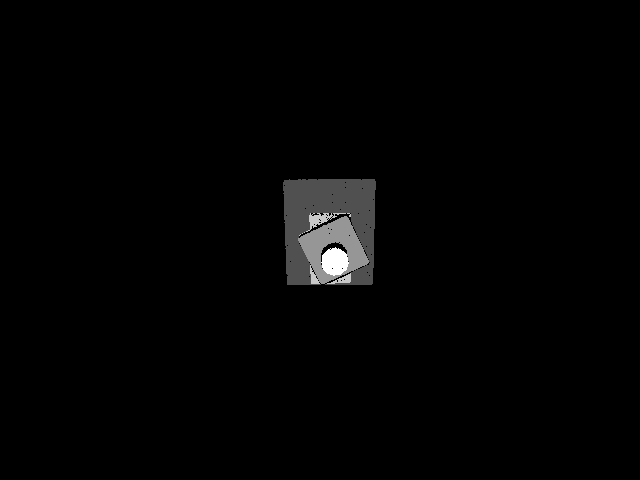

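```bash
python3 - <<'E'
from plan import *
plan([(561,103,150,91),(561,103,81,91)],1)
E
```

```text
now [525.7  96.3 239.8] jaw 90.5 tilt 0.3 j6 -1.54
seg 561 103 150 jaw 91.0 n 3
seg 561 103 81 jaw 91.0 n 2
[{"hand":1,"slide":[29.9,2.1,11.8],"spin":-0.003},{"hand":1,"slide":[29.9,2.1,11.8],"spin":-0.003},{"hand":1,"slide":[29.9,2.1,11.8],"spin":-0.003},{"hand":1,"slide":[34.5,0.0,0.0],"spin":-0.0},{"hand":1,"slide":[34.5,0.0,0.0],"spin":-0.0}]
```

Call:
send_rows(motion=[{"hand": 1,"slide": [30,2,12],"spin": 0},{"hand": 1,"slide": [30,2,12],"spin": 0},{"hand": 1,"slide": [30,2,12],"spin": 0},{"hand": 1,"slide": [0,0,0],"spin": 0}])

```text
time: 3.6
tool_pos: [0.5627, 0.1062, 0.1497]
tool_rot: [0.525, 1.561, 0.53]
contact_force: [-0.6, 0.9, -0.5]
opening: 0.0917
```

```bash
python3 - <<'E'
from plan import *
plan([(561,103,81,91)],1)
E
```

```text
now [562.7 106.2 149.7] jaw 90.2 tilt 0.54 j6 -1.53
seg 561 103 81 jaw 91.0 n 2
[{"hand":1,"slide":[34.3,-1.6,-0.9],"spin":-0.007},{"hand":1,"slide":[34.3,-1.6,-0.9],"spin":-0.007}]
```

Call:
send_rows(motion=[{"hand": 1,"slide": [30,-1.5,-1],"spin": -0.01},{"hand": 1,"slide": [30,-1.5,-1],"spin": 0},{"hand": 1,"slide": [7,0,0],"spin": 0},{"hand": 1,"slide": [0,0,0],"spin": 0}])

```text
time: 4.0
tool_pos: [0.5616, 0.1075, 0.0867]
tool_rot: [0.395, 1.556, 0.411]
contact_force: [-0.4, 0.1, -0.0]
opening: 0.0916
```

```bash
python3 - <<'E'
from plan import *
plan([(561,103,81,91)],1)
E
```

```text
now [561.6 107.5  86.7] jaw 90.9 tilt 0.86 j6 -1.54
seg 561 103 81 jaw 91.0 n 1
[{"hand":1,"slide":[5.7,-4.5,-0.7],"spin":-0.001}]
```

```bash
sed -i "s/print('now'/print('tiltvec mrad',np.round(T[:2,0]*1000,1),'F',np.round(observe()['contact_force'],1),'open',round(observe()['opening']*1000,1),'t',round(observe()['time'],2));print('now'/" plan.py; python3 - <<'E'
from plan import *
plan([(561,103,80,91)],1)
E
```

```text
tiltvec mrad [13.7  6. ] F [-0.4  0.1 -0. ] open 91.6 t 4.0
now [561.6 107.5  86.7] jaw 90.9 tilt 0.86 j6 -1.54
seg 561 103 80 jaw 91.0 n 1
[{"hand":1,"slide":[6.7,-4.5,-0.7],"spin":-0.001}]
```

Call:
send_rows(motion=[{"hand": 1,"slide": [6,-4.5,0],"spin": 0}])

```text
time: 4.1
tool_pos: [0.5628, 0.1038, 0.0829]
tool_rot: [0.336, 1.552, 0.353]
contact_force: [-0.2, -0.3, -0.1]
opening: 0.0917
```

```bash
python3 - <<'E'
from plan import *
plan([(561,103,80,91)],1)
p=cam('wrist'); save(p,'w2')
plan([(561,103,80,91)],1)
E
```

```text
tiltvec mrad [17.3  6.4] F [-0.2 -0.3 -0.1] open 91.7 t 4.1
now [562.8 103.8  82.9] jaw 91.0 tilt 1.05 j6 -1.55
seg 561 103 80 jaw 91.0 n 1
[{"hand":1,"slide":[2.9,-0.8,-1.8],"spin":-0.0}]
tiltvec mrad [15.8  5.9] F [-0.2 -0.3 -1.2] open 92.0 t 4.15
now [562.3 102.9  81.7] jaw 91.0 tilt 0.96 j6 -1.55
seg 561 103 80 jaw 91.0 n 1
[{"hand":1,"slide":[1.7,0.1,-1.3],"spin":-0.001}]
```

View pics/w2.png

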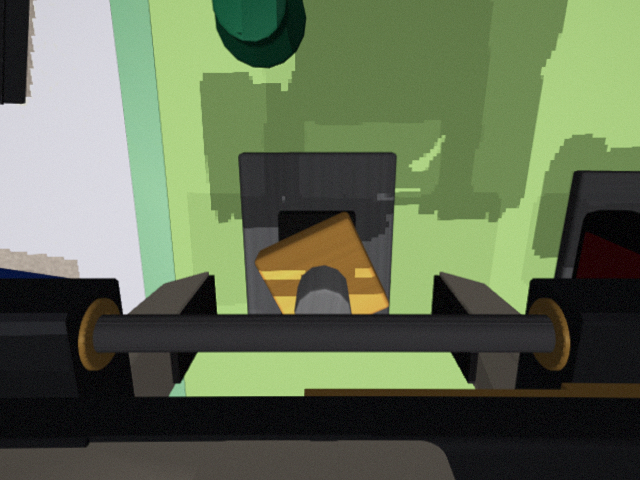

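Call:
send_rows(motion=[{"hand": -1,"slide": [1,0,0],"spin": 0},{"hand": -1,"slide": [0,0,0],"spin": 0},{"hand": -1,"slide": [0,0,0],"spin": 0},{"hand": -1,"slide": [0,0,0],"spin": 0},{"hand": -1,"slide": [0,0,0],"spin": 0},{"hand": -1,"slide": [0,0,0],"spin": 0},{"hand": -1,"slide": [0,0,0],"spin": 0},{"hand": -1,"slide": [0,0,0],"spin": 0}], grip_force=30)

```text
time: 4.95
tool_pos: [0.5641, 0.1026, 0.0841]
tool_rot: [0.266, 1.549, 0.282]
contact_force: [-0.4, -0.3, -0.5]
opening: 0.0323
```

```bash
python3 - <<'E'
from plan import *
plan([(561,103,140,91)],-1)
E
```

```text
tiltvec mrad [21.2  6.1] F [-0.4 -0.3 -0.5] open 32.3 t 4.95
now [564.1 102.6  84.1] jaw 90.9 tilt 1.26 j6 -1.55
seg 561 103 140 jaw 91.0 n 2
[{"hand":-1,"slide":[-28.0,0.2,-1.5],"spin":-0.001},{"hand":-1,"slide":[-28.0,0.2,-1.5],"spin":-0.001}]
```

Call:
send_rows(motion=[{"hand": -1,"slide": [2,0,0],"spin": 0},{"hand": -1,"slide": [1,0,0],"spin": 0},{"hand": -1,"slide": [0.5,0,0],"spin": 0},{"hand": -1,"slide": [0.5,0,0],"spin": 0}])

```text
time: 5.35
tool_pos: [0.5642, 0.1027, 0.0816]
tool_rot: [0.253, 1.548, 0.269]
contact_force: [-2.1, 0.2, 4.1]
opening: 0.0214
```

```bash
python3 - <<'E'
from plan import *
plan([(561,103,140,91)],-1)
E
```

```text
tiltvec mrad [22.   6.1] F [-2.1  0.2  4.1] open 21.4 t 5.35
now [564.2 102.7  81.6] jaw 90.9 tilt 1.31 j6 -1.55
seg 561 103 140 jaw 91.0 n 2
[{"hand":-1,"slide":[-29.2,0.2,-1.6],"spin":-0.001},{"hand":-1,"slide":[-29.2,0.2,-1.6],"spin":-0.001}]
```

Call:
send_rows(motion=[{"hand": -1,"slide": [-30,0,0],"spin": 0},{"hand": -1,"slide": [-35,0,0],"spin": 0},{"hand": -1,"slide": [0,10,-10],"spin": 0},{"hand": -1,"slide": [0,26,-35],"spin": 0},{"hand": -1,"slide": [0,26,-35],"spin": 0},{"hand": -1,"slide": [0,26,-35],"spin": 0},{"hand": -1,"slide": [0,0,-5],"spin": 0},{"hand": -1,"slide": [0,0,0],"spin": 0}])

```text
time: 6.15
tool_pos: [0.4315, 0.1906, 0.1394]
tool_rot: [0.422, 1.561, 0.436]
contact_force: [-0.7, 0.7, -2.6]
opening: 0.0213
```

```bash
python3 - <<'E'
from plan import *
plan([(440,190,60,91),(440,190,22.5,91)],-1)
E
```

```text
tiltvec mrad [9.3 4.3] F [-0.7  0.7 -2.6] open 21.3 t 6.15
now [431.5 190.6 139.4] jaw 90.8 tilt 0.59 j6 -1.33
seg 440 190 60 jaw 91.0 n 2
seg 440 190 22.5 jaw 91.0 n 1
[{"hand":-1,"slide":[39.7,-0.4,4.3],"spin":-0.002},{"hand":-1,"slide":[39.7,-0.4,4.3],"spin":-0.002},{"hand":-1,"slide":[37.5,0.0,0.0],"spin":-0.0}]
```

Call:
send_rows(motion=[{"hand": -1,"slide": [35,0,0],"spin": 0},{"hand": -1,"slide": [35,0,0],"spin": 0},{"hand": -1,"slide": [25,0,0],"spin": 0},{"hand": -1,"slide": [10,0,0],"spin": 0},{"hand": -1,"slide": [5,0,0],"spin": 0}])

```text
time: 6.65
tool_pos: [0.4369, 0.1899, 0.0253]
tool_rot: [0.326, 1.556, 0.338]
contact_force: [0.1, 0.3, -1.6]
opening: 0.0211
```

```bash
python3 - <<'E'
from plan import *
plan([(440,190,22.5,91)],-1)
E
```

```text
tiltvec mrad [14.   4.9] F [ 0.1  0.3 -1.6] open 21.1 t 6.65
now [436.9 189.9  25.3] jaw 90.7 tilt 0.85 j6 -1.34
seg 440 190 22.5 jaw 91.0 n 1
[{"hand":-1,"slide":[2.8,0.0,3.1],"spin":-0.005}]
```

Call:
send_rows(motion=[{"hand": -1,"slide": [3,0,0],"spin": 0},{"hand": -1,"slide": [2,0,0],"spin": 0},{"hand": 0,"slide": [0.5,0,0],"spin": 0},{"hand": 0,"slide": [0,0,0],"spin": 0},{"hand": 0,"slide": [0,0,0],"spin": 0}])

```text
time: 7.15
tool_pos: [0.4404, 0.1901, 0.0243]
tool_rot: [0.304, 1.549, 0.315]
contact_force: [-0.9, -0.2, -0.1]
opening: 0.0408
```

```bash
python3 - <<'E'
from plan import *
plan([(440,190,150,91)],0.5)
E
```

```text
tiltvec mrad [20.7  6.8] F [-0.9 -0.2 -0.1] open 40.8 t 7.15
now [440.4 190.1  24.3] jaw 90.6 tilt 1.25 j6 -1.34
seg 440 190 150 jaw 91.0 n 3
[{"hand":0.5,"slide":[-41.9,-0.0,-0.1],"spin":-0.002},{"hand":0.5,"slide":[-41.9,-0.0,-0.1],"spin":-0.002},{"hand":0.5,"slide":[-41.9,-0.0,-0.1],"spin":-0.002}]
```

Call:
send_rows(motion=[{"hand": 1,"slide": [-42,0,0],"spin": 0},{"hand": 1,"slide": [-45,0,0],"spin": 0},{"hand": 1,"slide": [-45,0,20],"spin": 0},{"hand": 1,"slide": [-20,-40,30],"spin": 0.02},{"hand": 1,"slide": [0,-40,30],"spin": 0.02},{"hand": 1,"slide": [0,-10,5],"spin": 0}])

```text
time: 7.75
tool_pos: [0.5238, 0.1007, 0.1853]
tool_rot: [0.234, 1.543, 0.209]
contact_force: [0.2, 1.1, -0.5]
opening: 0.0881
```

```bash
python3 - <<'E'
from plan import *
p=cam('wrist'); save(p,'w3'); X=cloud(p);im=p['pixels']
plan([(634,-90.5,200,81),(634,-90.5,60,81)],1)
def rect(m,n):
    P=X[m]; P=P[~np.isnan(P[:,0])]; r=cv2.minAreaRect((P[:,:2]*1000).astype(np.float32)); print(n,len(P),np.round(r[0],1),np.round(r[1],1),round(r[2],1),'z',np.round(np.percentile(P[:,2],[5,50,95]),4))
hsv=cv2.cvtColor(im,cv2.COLOR_BGR2HSV)
near=(abs(X[...,0]-.564)<.075)&(abs(X[...,1]-.1)<.07)
rect(near&(X[...,2]>.056)&(X[...,2]<.064),'pad')
rect(near&(hsv[...,1]<90)&(X[...,2]>.005)&(X[...,2]<.013),'foot')
wm=(abs(X[...,0]-.44)<.05)&(abs(X[...,1]-.19)<.05)
rect(wm&(X[...,2]>.038)&(X[...,2]<.048),'knob')
E
```

```text
tiltvec mrad [26.7  5.9] F [ 0.4 -0.5  0.5] open 89.8 t 7.8
now [523.3 100.7 185.2] jaw 88.6 tilt 1.57 j6 -1.5
seg 634 -90.5 200 jaw 81.0 n 5
seg 634 -90.5 60 jaw 81.0 n 4
[{"hand":1,"slide":[-3.0,-37.7,23.1],"spin":0.026},{"hand":1,"slide":[-3.0,-37.1,24.1],"spin":0.026},{"hand":1,"slide":[-3.0,-36.4,25.0],"spin":0.026},{"hand":1,"slide":[-3.0,-35.7,26.0],"spin":0.026},{"hand":1,"slide":[-3.0,-35.0,26.9],"spin":0.026},{"hand":1,"slide":[35.0,0.0,0.0],"spin":0.0},{"hand":1,"slide":[35.0,0.0,0.0],"spin":0.0},{"hand":1,"slide":[35.0,0.0,0.0],"spin":0.0}]
[{"hand":1,"slide":[35.0,0.0,0.0],"spin":0.0}]
pad 3802 [565.1 100.5] [65.5 36. ] 1.0 z [0.058  0.0591 0.0603]
foot 8547 [564.6 100.4] [110.2  90. ] 1.3 z [0.0079 0.0091 0.0103]
knob 812 [435.2 189.1] [20.8 20.7] 72.2 z [0.0412 0.0431 0.0444]
```

View pics/w3.png

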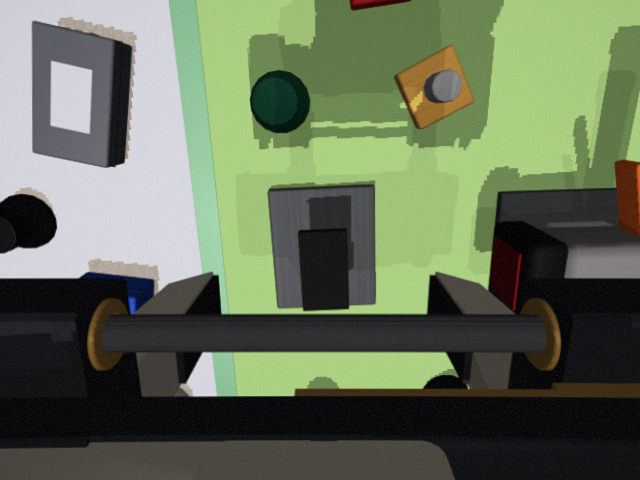

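Call:
send_rows(motion=[{"hand": 1,"slide": [-5,-38,23],"spin": 0.026},{"hand": 1,"slide": [-3,-37,24],"spin": 0.026},{"hand": 1,"slide": [-3,-36,25],"spin": 0.026},{"hand": 1,"slide": [-3,-35,25],"spin": 0.026},{"hand": 1,"slide": [0,-20,10],"spin": 0.02},{"hand": 1,"slide": [0,0,0],"spin": 0}])

```text
time: 8.4
tool_pos: [0.6169, -0.0722, 0.1985]
tool_rot: [0.606, 1.548, 0.457]
contact_force: [-0.2, 0.2, 0.3]
opening: 0.0923
```

```bash
cat > casem.py <<'E'
from plan import *
def meas(x,y,h,name,which='wrist'):
    p=cam(which); save(p,name); X=cloud(p)
    near=(abs(X[...,0]-x/1000)<.075)&(abs(X[...,1]-y/1000)<.075)&(abs(X[...,2]-h/1000)<.006)
    m=near.astype(np.uint8); n,l,st,_=cv2.connectedComponentsWithStats(m)
    k=1+np.argmax(st[1:,4]); P=X[l==k]
    r=cv2.minAreaRect((P[:,:2]*1000).astype(np.float32)); c,(w,hh),a=r
    if w<hh: w,hh,a=hh,w,a+90
    a=(a+90)%180-90
    print(name,len(P),'c',np.round(c,1),'LxW',round(w,1),round(hh,1),'long ang',round(a,1),'jaw',round((a+90)%180,1),'z',np.round(np.percentile(P[:,2],[5,50,95]),4), 'bbox px',st[k])
    return c,a
E
python3 - <<'E'
from casem import *
meas(634,-90,41,'w4')
plan([(634,-90.5,60,81)],1)
E
```

```text
w4 8528 c [635.5 -91.3] LxW 99.9 60.1 long ang -8.9 jaw 81.1 z [0.0379 0.0392 0.0403] bbox px [ 264  174   76  117 8528]
tiltvec mrad [20.  10.8] F [-0.4 -1.1 -0.4] open 91.8 t 8.45
now [616.4 -70.8 198.5] jaw 81.5 tilt 1.3 j6 -1.67
seg 634 -90.5 60 jaw 81.0 n 4
[{"hand":1,"slide":[34.6,-4.2,5.1],"spin":0.002},{"hand":1,"slide":[34.6,-4.2,5.1],"spin":0.002},{"hand":1,"slide":[34.6,-4.2,5.1],"spin":0.002},{"hand":1,"slide":[34.6,-4.2,5.1],"spin":0.002}]
```

View pics/w4.png

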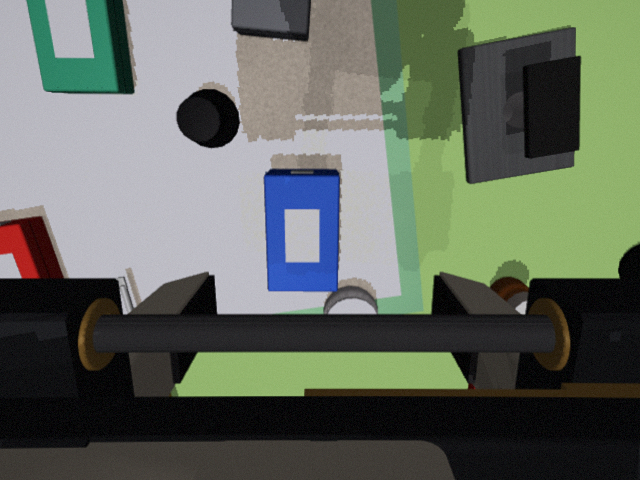

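Call:
send_rows(motion=[{"hand": 1,"slide": [20,-12,10],"spin": 0.005},{"hand": 1,"slide": [30,-10,9],"spin": 0},{"hand": 1,"slide": [30,0,0],"spin": 0},{"hand": 1,"slide": [30,0,0],"spin": 0}])

```text
time: 8.85
tool_pos: [0.6353, -0.0867, 0.0907]
tool_rot: [0.543, 1.541, 0.398]
contact_force: [0.4, -0.2, -0.6]
opening: 0.0916
```

```bash
python3 - <<'E'
from plan import *
plan([(635.5,-91,6,81)],1)
E
```

```text
tiltvec mrad [27.7 11.6] F [ 0.4 -0.2 -0.6] open 91.6 t 8.85
now [635.3 -86.7  90.7] jaw 81.7 tilt 1.72 j6 -1.7
seg 635.5 -91 6 jaw 81.0 n 2
[{"hand":1,"slide":[42.3,-2.1,0.4],"spin":0.006},{"hand":1,"slide":[42.3,-2.1,0.4],"spin":0.006}]
```

Call:
send_rows(motion=[{"hand": 1,"slide": [30,-2.5,0],"spin": 0.01},{"hand": 1,"slide": [30,-2,0],"spin": 0},{"hand": 1,"slide": [15,0,0],"spin": 0},{"hand": 1,"slide": [5,0,0],"spin": 0}])

```text
time: 9.25
tool_pos: [0.631, -0.0793, 0.0039]
tool_rot: [0.918, 1.547, 0.771]
contact_force: [-0.1, -0.2, 0.2]
opening: 0.0917
```

```bash
python3 - <<'E'
from plan import *
plan([(635.5,-91,6,81)],1)
E
```

```text
tiltvec mrad [17.3 16.8] F [-0.1 -0.2  0.2] open 91.7 t 9.25
now [631.  -79.3   3.9] jaw 81.6 tilt 1.38 j6 -1.7
seg 635.5 -91 6 jaw 81.0 n 1
[{"hand":1,"slide":[-2.1,-10.9,6.1],"spin":0.01}]
```

Call:
send_rows(motion=[{"hand": 1,"slide": [-2,-11,5],"spin": 0.01},{"hand": 1,"slide": [0,-2,1],"spin": 0}])

```text
time: 9.45
tool_pos: [0.6346, -0.0908, 0.0063]
tool_rot: [0.991, 1.547, 0.836]
contact_force: [0.4, 0.3, 0.3]
opening: 0.0921
```

```bash
python3 - <<'E'
from plan import *
plan([(635.5,-91,6,81)],1)
E
```

```text
tiltvec mrad [15.9 17.7] F [0.4 0.3 0.3] open 92.1 t 9.45
now [634.6 -90.8   6.3] jaw 81.2 tilt 1.36 j6 -1.7
seg 635.5 -91 6 jaw 81.0 n 1
[{"hand":1,"slide":[0.3,-0.1,0.9],"spin":0.003}]
```

Call:
send_rows(motion=[{"hand": -1,"slide": [0,0,0.5],"spin": 0},{"hand": -1,"slide": [0,0,0],"spin": 0},{"hand": -1,"slide": [0,0,0],"spin": 0},{"hand": -1,"slide": [0,0,0],"spin": 0},{"hand": -1,"slide": [0,0,0],"spin": 0},{"hand": -1,"slide": [0,0,0],"spin": 0}], grip_force=40)

```text
time: 10.05
tool_pos: [0.6373, -0.0917, 0.0103]
tool_rot: [0.779, 1.543, 0.624]
contact_force: [0.6, -0.2, -1.9]
opening: 0.0599
```

```bash
python3 - <<'E'
from plan import *
plan([(620,-80,150,81),(565,100,150,91)],-1)
E
```

```text
tiltvec mrad [22.4 16.1] F [ 0.6 -0.2 -1.9] open 59.9 t 10.05
now [637.3 -91.7  10.3] jaw 81.1 tilt 1.58 j6 -1.7
seg 620 -80 150 jaw 81.0 n 4
seg 565 100 150 jaw 91.0 n 5
[{"hand":-1,"slide":[-34.9,2.2,-4.7],"spin":0.001},{"hand":-1,"slide":[-34.9,2.2,-4.7],"spin":0.001},{"hand":-1,"slide":[-34.9,2.2,-4.7],"spin":0.001},{"hand":-1,"slide":[-34.9,2.2,-4.7],"spin":0.001},{"hand":-1,"slide":[-0.0,33.8,-16.5],"spin":-0.035},{"hand":-1,"slide":[-0.0,34.4,-15.3],"spin":-0.035},{"hand":-1,"slide":[-0.0,34.9,-14.1],"spin":-0.035},{"hand":-1,"slide":[-0.0,35.4,-12.9],"spin":-0.035}]
[{"hand":-1,"slide":[-0.0,35.8,-11.6],"spin":-0.035}]
```

Call:
send_rows(motion=[{"hand": -1,"slide": [-30,0,0],"spin": 0},{"hand": -1,"slide": [-40,0,0],"spin": 0},{"hand": -1,"slide": [-40,0,0],"spin": 0},{"hand": -1,"slide": [-15,10,-5],"spin": 0},{"hand": -1,"slide": [0,30,-14],"spin": -0.035},{"hand": -1,"slide": [0,34,-15],"spin": -0.035},{"hand": -1,"slide": [0,34,-14],"spin": -0.035},{"hand": -1,"slide": [0,34,-12],"spin": -0.035}])

```text
time: 10.85
tool_pos: [0.5838, 0.0569, 0.1332]
tool_rot: [1.17, 1.55, 1.152]
contact_force: [1.0, 0.3, -3.6]
opening: 0.06
```

```bash
python3 - <<'E'
from plan import *
plan([(566.5,101,120,91)],-1)
E
```

```text
tiltvec mrad [ 8.5 19.1] F [ 1.   0.3 -3.6] open 60.0 t 10.85
now [583.8  56.9 133.2] jaw 89.0 tilt 1.2 j6 -1.61
seg 566.5 101 120 jaw 91.0 n 2
[{"hand":-1,"slide":[6.6,21.9,-9.0],"spin":-0.018},{"hand":-1,"slide":[6.6,22.1,-8.6],"spin":-0.018}]
```

Call:
send_rows(motion=[{"hand": -1,"slide": [0,22,-9],"spin": -0.018},{"hand": -1,"slide": [0,22,-8],"spin": -0.018},{"hand": -1,"slide": [5,0,0],"spin": 0},{"hand": -1,"slide": [5,0,0],"spin": 0}])

```text
time: 11.25
tool_pos: [0.5597, 0.1104, 0.1189]
tool_rot: [1.604, 1.55, 1.631]
contact_force: [0.0, -0.5, -2.7]
opening: 0.06
```

```bash
python3 - <<'E'
from plan import *
plan([(566,100.5,90,91.1)],-1)
p=cam('wrist'); save(p,'w5')
E
```

```text
tiltvec mrad [-1.3 20.8] F [ 0.  -0.5 -2.7] open 60.0 t 11.25
now [559.7 110.4 118.9] jaw 91.6 tilt 1.19 j6 -1.56
seg 566 100.5 90 jaw 91.1 n 1
[{"hand":-1,"slide":[28.9,-10.1,6.0],"spin":0.008}]
```

View pics/w5.png

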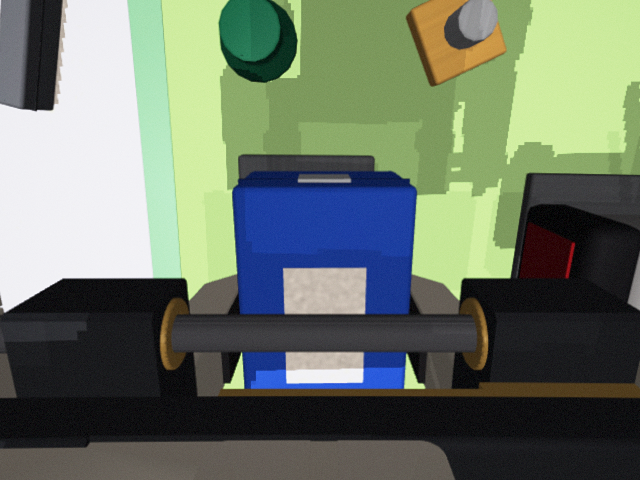

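Call:
send_rows(motion=[{"hand": -1,"slide": [5,-9,5],"spin": 0.005},{"hand": -1,"slide": [5,0,1],"spin": 0},{"hand": -1,"slide": [5,0,0],"spin": 0}])

```text
time: 11.6
tool_pos: [0.5664, 0.099, 0.1006]
tool_rot: [1.733, 1.55, 1.752]
contact_force: [-0.3, -0.4, -3.1]
opening: 0.06
```

```bash
python3 - <<'E'
from casem import *
plan([(566,100.5,90,91.1)],-1)
p=cam('wrist'); X=cloud(p)
T=Tw()
# case top points in tool frame near
m=(abs(X[...,0]-.52)<.04)&(abs(X[...,1]-.1)<.04)&(X[...,2]>.12)
P=X[m]; print(len(P),'xmin',np.round(np.percentile(P[:,0],[.5,1,3]),4),'y',np.round(np.percentile(P[:,1],[1,50,99]),4),'z',np.round(np.percentile(P[:,2],[1,10,50,90,99]),4)); 
E
```

```text
tiltvec mrad [-3.8 20.6] F [-0.3 -0.4 -3.1] open 60.0 t 11.6
now [566.4  99.  100.6] jaw 91.1 tilt 1.2 j6 -1.57
seg 566 100.5 90 jaw 91.1 n 1
[{"hand":-1,"slide":[10.6,1.5,-0.4],"spin":-0.001}]
97949 xmin [0.5154 0.5159 0.519 ] y [0.0608 0.1004 0.1392] z [0.1257 0.13   0.1901 0.2106 0.215 ]
```

Call:
send_rows(motion=[{"hand": -1,"slide": [8,1,0],"spin": 0},{"hand": -1,"slide": [7,0,0],"spin": 0},{"hand": -1,"slide": [6,0,0],"spin": 0}])

```text
time: 11.95
tool_pos: [0.5662, 0.0995, 0.0773]
tool_rot: [1.771, 1.55, 1.788]
contact_force: [0.5, 0.4, -3.0]
opening: 0.0601
```

```bash
python3 - <<'E'
from casem import *
plan([(566,100.5,70,91.1)],-1)
E
```

```text
tiltvec mrad [-4.5 20.4] F [ 0.5  0.4 -3. ] open 60.1 t 11.95
now [566.2  99.5  77.3] jaw 91.0 tilt 1.2 j6 -1.57
seg 566 100.5 70 jaw 91.1 n 1
[{"hand":-1,"slide":[7.3,1.0,-0.2],"spin":-0.002}]
```

Call:
send_rows(motion=[{"hand": -1,"slide": [3,1,0],"spin": 0},{"hand": -1,"slide": [3,0.3,0],"spin": 0},{"hand": -1,"slide": [2,0,0],"spin": 0}])

```text
time: 12.25
tool_pos: [0.5656, 0.1011, 0.0701]
tool_rot: [1.818, 1.55, 1.835]
contact_force: [-11.3, -3.0, 27.0]
opening: 0.0601
```

```bash
python3 - <<'E'
from casem import *
plan([(566,100.5,70,91.1)],-1)
E
```

```text
tiltvec mrad [-5.3 19.7] F [-11.3  -3.   27. ] open 60.1 t 12.25
now [565.6 101.1  70.1] jaw 91.0 tilt 1.17 j6 -1.57
seg 566 100.5 70 jaw 91.1 n 1
[{"hand":-1,"slide":[0.1,-0.6,0.4],"spin":-0.002}]
```

Call:
send_rows(motion=[{"hand": -1,"slide": [-0.5,0,0],"spin": 0},{"hand": 0.6,"slide": [0,0,0],"spin": 0},{"hand": 0.6,"slide": [0,0,0],"spin": 0},{"hand": 0.6,"slide": [0,0,0],"spin": 0}])

```text
time: 12.65
tool_pos: [0.5672, 0.1015, 0.0727]
tool_rot: [1.568, 1.551, 1.586]
contact_force: [-0.4, -0.6, -0.7]
opening: 0.0728
```

```bash
python3 - <<'E'
from casem import *
plan([(566,100.5,70,91.1)],-1)
E
```

```text
tiltvec mrad [-0.3 19.9] F [-0.4 -0.6 -0.7] open 72.8 t 12.65
now [567.2 101.5  72.7] jaw 91.0 tilt 1.14 j6 -1.57
seg 566 100.5 70 jaw 91.1 n 1
[{"hand":-1,"slide":[2.7,-1.0,-1.2],"spin":-0.001}]
```

Call:
send_rows(motion=[{"hand": 1,"slide": [-30,0,0],"spin": 0},{"hand": 1,"slide": [-40,0,0],"spin": 0},{"hand": 1,"slide": [-40,0,0],"spin": 0},{"hand": 1,"slide": [-30,0,-30],"spin": 0},{"hand": 1,"slide": [0,0,0],"spin": 0}])

```text
time: 13.15
tool_pos: [0.5367, 0.0982, 0.2162]
tool_rot: [1.718, 1.55, 1.736]
contact_force: [0.5, 0.2, 0.5]
opening: 0.0915
```

```bash
python3 - <<'E'
from casem import *
meas(565,100,100,'w6')
meas(565,100,100,'s6','side')
plan([(434,-79,150,76.5)],1)
E
```

```text
w6 9900 c [559.7 100.8] LxW 90.3 60.1 long ang 0.9 jaw 90.9 z [0.098  0.0992 0.1003] bbox px [ 281  195   86  120 9900]
s6 848 c [563.3 100.1] LxW 100.2 63.5 long ang 0.8 jaw 90.8 z [0.0961 0.0998 0.1012] bbox px [286 190  57  23 848]
tiltvec mrad [-7.  19.8] F [-0.8  0.1 -1. ] open 91.8 t 13.25
now [537.4  97.9 212.5] jaw 91.0 tilt 1.21 j6 -1.57
seg 434 -79 150 jaw 76.5 n 5
[{"hand":1,"slide":[12.5,-35.0,-21.3],"spin":0.051},{"hand":1,"slide":[12.5,-36.1,-19.5],"spin":0.051},{"hand":1,"slide":[12.5,-37.0,-17.6],"spin":0.051},{"hand":1,"slide":[12.5,-37.8,-15.7],"spin":0.051},{"hand":1,"slide":[12.5,-38.6,-13.8],"spin":0.051}]
```

View pics/w6.png

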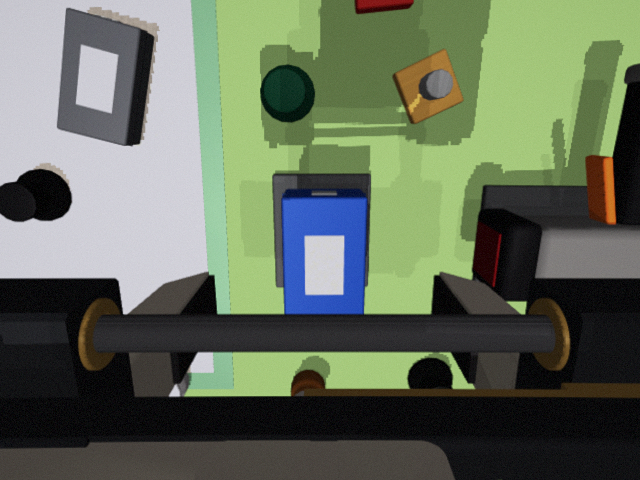

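Call:
send_rows(motion=[{"hand": 1,"slide": [12,-35,-21],"spin": 0.05},{"hand": 1,"slide": [12,-36,-19],"spin": 0.05},{"hand": 1,"slide": [12,-37,-18],"spin": 0.05},{"hand": 1,"slide": [5,-30,-10],"spin": 0.05},{"hand": 1,"slide": [0,-10,0],"spin": 0.03},{"hand": 1,"slide": [0,0,0],"spin": 0}])

```text
time: 13.85
tool_pos: [0.4572, -0.0487, 0.1586]
tool_rot: [2.44, 1.541, 2.22]
contact_force: [-0.0, -0.2, 0.6]
opening: 0.0915
```

```bash
python3 - <<'E'
from casem import *
plan([(434,-79,150,76.5)],1)
meas(434,-79,31,'w7')
plan([(434,-79,100,76.5)],1)
E
```

```text
tiltvec mrad [-18.   23.7] F [-0.  -0.2  0.6] open 91.5 t 13.85
now [457.2 -48.7 158.6] jaw 77.4 tilt 1.71 j6 -1.65
seg 434 -79 150 jaw 76.5 n 1
[{"hand":1,"slide":[8.6,-34.7,-16.0],"spin":0.016}]
w7 9547 c [436.2 -79.8] LxW 92.7 56.1 long ang -13.5 jaw 76.5 z [0.0279 0.0292 0.0303] bbox px [ 232  142   80  126 9547]
tiltvec mrad [-18.1  23.8] F [ 0.8  0.7 -1.2] open 91.6 t 13.9
now [457.3 -48.  158.6] jaw 77.5 tilt 1.71 j6 -1.65
seg 434 -79 100 jaw 76.5 n 2
[{"hand":1,"slide":[29.3,-17.6,-8.0],"spin":0.009},{"hand":1,"slide":[29.3,-17.7,-7.9],"spin":0.009}]
```

Call:
send_rows(motion=[{"hand": 1,"slide": [20,-20,-8],"spin": 0.01},{"hand": 1,"slide": [25,-12,-6],"spin": 0},{"hand": 1,"slide": [25,0,0],"spin": 0},{"hand": 1,"slide": [15,0,0],"spin": 0},{"hand": 1,"slide": [0,0,0],"spin": 0}])

```text
time: 14.4
tool_pos: [0.4408, -0.0707, 0.0707]
tool_rot: [2.271, 1.544, 2.052]
contact_force: [0.1, 0.2, 0.7]
opening: 0.0918
```

```bash
python3 - <<'E'
from casem import *
plan([(435.7,-79.5,4.5,76.5)],1)
E
```

```text
tiltvec mrad [-12.6  24. ] F [0.1 0.2 0.7] open 91.8 t 14.4
now [440.8 -70.7  70.7] jaw 77.5 tilt 1.55 j6 -1.71
seg 435.7 -79.5 4.5 jaw 76.5 n 2
[{"hand":1,"slide":[33.1,-4.8,-1.5],"spin":0.009},{"hand":1,"slide":[33.1,-4.9,-1.5],"spin":0.009}]
```

```bash
python3 - <<'E'
s=open('plan.py').read()
a=s.index("            # tool y"); b=s.index("            yaw+=d/n")
s=s[:a]+"""            Rn=R.from_rotvec([0,0,yaw-yaw0]).as_matrix()@T[:3,:3]; v=Rn.T@s
            out.append(dict(hand=hand,slide=[round(float(k),1) for k in v],spin=round(-d/n,3)))
"""+s[b:]
s=s.replace("j1=q[0]","yaw0=yaw; j1=q[0]")
open('plan.py','w').write(s)
E
python3 - <<'E'
from casem import *
plan([(435.7,-79.5,4.5,76.5)],1)
E
```

```text
tiltvec mrad [-12.6  24. ] F [0.1 0.2 0.7] open 91.8 t 14.4
now [440.8 -70.7  70.7] jaw 77.5 tilt 1.55 j6 -1.71
seg 435.7 -79.5 4.5 jaw 76.5 n 2
[{"hand":1,"slide":[33.0,-5.5,-1.0],"spin":0.009},{"hand":1,"slide":[33.0,-5.5,-0.9],"spin":0.009}]
```

Call:
send_rows(motion=[{"hand": 1,"slide": [25,-6,-1],"spin": 0.01},{"hand": 1,"slide": [22,-5,-1],"spin": 0.008},{"hand": 1,"slide": [10,-1,0],"spin": 0},{"hand": 1,"slide": [5,0,0],"spin": 0}])

```text
time: 14.8
tool_pos: [0.4413, -0.0785, 0.0092]
tool_rot: [2.04, 1.548, 1.81]
contact_force: [-0.3, -0.4, 0.1]
opening: 0.0918
```

```bash
python3 - <<'E'
from casem import *
plan([(435.7,-79.5,4.5,76.5)],1)
E
```

```text
tiltvec mrad [-5.4 22.3] F [-0.3 -0.4  0.1] open 91.8 t 14.8
now [441.3 -78.5   9.2] jaw 76.8 tilt 1.31 j6 -1.73
seg 435.7 -79.5 4.5 jaw 76.5 n 1
[{"hand":1,"slide":[4.7,-2.3,-5.2],"spin":0.006}]
```

Call:
send_rows(motion=[{"hand": 1,"slide": [4,-2,-5],"spin": 0.006},{"hand": 1,"slide": [1,0,-1],"spin": 0},{"hand": -1,"slide": [0.6,0,-0.3],"spin": 0},{"hand": -1,"slide": [0.6,0,-0.3],"spin": 0},{"hand": -1,"slide": [0.6,0,-0.3],"spin": 0},{"hand": -1,"slide": [0.4,0,-0.3],"spin": 0},{"hand": -1,"slide": [0,0,0],"spin": 0},{"hand": -1,"slide": [0,0,0],"spin": 0}])

```text
time: 15.6
tool_pos: [0.4358, -0.0784, 0.0043]
tool_rot: [1.823, 1.55, 1.589]
contact_force: [-0.3, 0.7, -1.4]
opening: 0.0555
```

```bash
python3 - <<'E'
from casem import *
plan([(450,-65,200,80),(565,100,200,91)],-1)
E
```

```text
tiltvec mrad [-0.4 20.6] F [-0.3  0.7 -1.4] open 55.5 t 15.6
now [435.8 -78.4   4.3] jaw 76.6 tilt 1.18 j6 -1.73
seg 450 -65 200 jaw 80.0 n 5
seg 565 100 200 jaw 91.0 n 5
[{"hand":-1,"slide":[-39.1,4.0,1.9],"spin":-0.012},{"hand":-1,"slide":[-39.1,4.0,2.0],"spin":-0.012},{"hand":-1,"slide":[-39.1,4.0,2.0],"spin":-0.012},{"hand":-1,"slide":[-39.1,4.0,2.0],"spin":-0.012},{"hand":-1,"slide":[-39.1,3.9,2.1],"spin":-0.012},{"hand":-1,"slide":[0.6,36.5,16.9],"spin":-0.038},{"hand":-1,"slide":[0.6,35.8,18.3],"spin":-0.038},{"hand":-1,"slide":[0.6,35.1,19.7],"spin":-0.038}]
[{"hand":-1,"slide":[0.6,34.3,21.0],"spin":-0.038},{"hand":-1,"slide":[0.6,33.5,22.3],"spin":-0.038}]
```

Call:
send_rows(motion=[{"hand": -1,"slide": [-30,0,0],"spin": 0},{"hand": -1,"slide": [-40,2,1],"spin": 0},{"hand": -1,"slide": [-40,4,2],"spin": -0.012},{"hand": -1,"slide": [-40,4,2],"spin": -0.012},{"hand": -1,"slide": [-15,20,10],"spin": -0.03},{"hand": -1,"slide": [0,36,18],"spin": -0.038},{"hand": -1,"slide": [0,36,20],"spin": -0.038},{"hand": -1,"slide": [0,30,20],"spin": -0.038}])

```text
time: 16.4
tool_pos: [0.5284, 0.0379, 0.1775]
tool_rot: [1.879, 1.548, 1.811]
contact_force: [0.3, -0.3, -2.2]
opening: 0.0559
```

```bash
python3 - <<'E'
from casem import *
plan([(564.6,100.5,150,91.1)],-1)
E
```

```text
tiltvec mrad [-5.5 22.2] F [ 0.3 -0.3 -2.2] open 55.9 t 16.4
now [528.4  37.9 177.5] jaw 86.1 tilt 1.31 j6 -1.6
seg 564.6 100.5 150 jaw 91.1 n 2
[{"hand":-1,"slide":[14.3,32.1,16.0],"spin":-0.044},{"hand":-1,"slide":[14.3,31.4,17.4],"spin":-0.044}]
```

Call:
send_rows(motion=[{"hand": -1,"slide": [5,28,15],"spin": -0.044},{"hand": -1,"slide": [8,22,13],"spin": -0.04},{"hand": -1,"slide": [8,2,2],"spin": 0},{"hand": -1,"slide": [2,0,0],"spin": 0}])

```text
time: 16.8
tool_pos: [0.5628, 0.0949, 0.1532]
tool_rot: [1.828, 1.547, 1.852]
contact_force: [-0.2, 0.4, -2.7]
opening: 0.0562
```

```bash
cat > held.py <<'E'
from casem import *
def held(x,y,ztop,name):
    # near edge (robot side) of the held case from wrist depth
    p=cam('wrist'); save(p,name); X=cloud(p)
    m=(X[...,0]<x/1000-.02)&(X[...,0]>x/1000-.09)&(abs(X[...,1]-y/1000)<.02)&(abs(X[...,2]-ztop/1000)<.012)
    P=X[m]; print('held near edge x',np.round(np.percentile(P[:,0],[.3,1])*1000,1),'z',np.round(np.percentile(P[:,2],[5,50,95])*1000,1),len(P))
    m=(X[...,0]<x/1000-.02)&(X[...,0]>x/1000-.055)&(abs(X[...,1]-y/1000)<.05)&(abs(X[...,2]-ztop/1000)<.012)
    P=X[m]; print('  y range',np.round(np.percentile(P[:,1],[.3,1,50,99,99.7])*1000,1))
E
python3 - <<'E'
from held import *
plan([(564.8,100.5,120,91.1)],-1)
T=observe()['tool_pos']*1000
held(T[0],T[1],T[2]-4.3+30,'w8')
E
```

```text
tiltvec mrad [-6.5 22.6] F [-0.2  0.4 -2.7] open 56.2 t 16.8
now [562.8  94.9 153.2] jaw 91.4 tilt 1.35 j6 -1.59
seg 564.8 100.5 120 jaw 91.1 n 1
[{"hand":-1,"slide":[33.3,4.8,2.4],"spin":0.005}]
held near edge x [516.2 516.4] z [172.9 178.  179.1] 9172
  y range [ 65.8  66.3  93.5 120.5 121.1]
```

Call:
send_rows(motion=[{"hand": -1,"slide": [15,6,2.5],"spin": 0.005},{"hand": -1,"slide": [12,0.5,0],"spin": 0},{"hand": -1,"slide": [8,0,0],"spin": 0},{"hand": -1,"slide": [4,0,0],"spin": 0}])

```text
time: 17.25
tool_pos: [0.5636, 0.0985, 0.1139]
tool_rot: [1.844, 1.548, 1.858]
contact_force: [-0.9, -0.7, -1.8]
opening: 0.0562
```

```bash
python3 - <<'E'
from held import *
plan([(565.2,101.2,104,91.1)],-1)
E
```

```text
tiltvec mrad [-6.4 21.7] F [-0.9 -0.7 -1.8] open 56.2 t 17.25
now [563.6  98.5 113.9] jaw 90.8 tilt 1.3 j6 -1.57
seg 565.2 101.2 104 jaw 91.1 n 1
[{"hand":-1,"slide":[9.9,2.5,1.7],"spin":-0.005}]
```

Call:
send_rows(motion=[{"hand": -1,"slide": [3,2.5,1.5],"spin": -0.005},{"hand": -1,"slide": [3,0.5,0.5],"spin": 0},{"hand": -1,"slide": [2,0,0],"spin": 0}])

```text
time: 17.55
tool_pos: [0.5658, 0.1008, 0.1059]
tool_rot: [1.818, 1.548, 1.836]
contact_force: [0.1, 0.3, -2.1]
opening: 0.0559
```

```bash
python3 - <<'E'
from held import *
plan([(565.2,101.2,104,91.1)],-1)
E
```

```text
tiltvec mrad [-5.9 21.5] F [ 0.1  0.3 -2.1] open 55.9 t 17.55
now [565.8 100.8 105.9] jaw 91.0 tilt 1.28 j6 -1.57
seg 565.2 101.2 104 jaw 91.1 n 1
[{"hand":-1,"slide":[1.9,0.4,-0.6],"spin":-0.001}]
```

Call:
send_rows(motion=[{"hand": -1,"slide": [1.5,0.3,-0.5],"spin": 0},{"hand": -1,"slide": [1,0,0],"spin": 0}])

```text
time: 17.75
tool_pos: [0.5656, 0.101, 0.1042]
tool_rot: [1.776, 1.549, 1.795]
contact_force: [-4.0, 0.0, 9.7]
opening: 0.0558
```

```bash
python3 - <<'E'
from held import *
plan([(565.2,101.2,104,91.1)],-1)
E
```

```text
tiltvec mrad [-4.8 21.3] F [-4.   0.   9.7] open 55.8 t 17.75
now [565.6 101.  104.2] jaw 91.1 tilt 1.25 j6 -1.57
seg 565.2 101.2 104 jaw 91.1 n 1
[{"hand":-1,"slide":[0.2,0.2,-0.3],"spin":-0.001}]
```

Call:
send_rows(motion=[{"hand": 0.6,"slide": [0.3,0,0],"spin": 0},{"hand": 0.6,"slide": [0.3,0,0],"spin": 0},{"hand": 0.6,"slide": [0,0,0],"spin": 0},{"hand": 0.8,"slide": [-30,0,0],"spin": 0},{"hand": 1,"slide": [-40,0,0],"spin": 0},{"hand": 1,"slide": [-30,0,-20],"spin": 0},{"hand": 1,"slide": [0,0,-15],"spin": 0}])

```text
time: 18.45
tool_pos: [0.5319, 0.0983, 0.2072]
tool_rot: [1.715, 1.549, 1.733]
contact_force: [-0.4, 0.3, 0.1]
opening: 0.0912
```

```bash
python3 - <<'E'
from held import *
meas(565,100,130,'w9')
meas(565,100,130,'s9','side')
plan([(455,-230.5,150,82)],1)
E
```

```text
w9 8265 c [549.6 100.1] LxW 61.4 56.0 long ang 1.0 jaw 91.0 z [0.1279 0.1292 0.1303] bbox px [ 278  220   92   95 8265]
s9 726 c [564.1 100.5] LxW 92.9 60.5 long ang 2.5 jaw 92.5 z [0.1257 0.1299 0.1312] bbox px [289 177  52  22 726]
tiltvec mrad [-9.2 21.4] F [-0.1 -0.9 -0.5] open 92.0 t 18.55
now [529.8  98.4 204.4] jaw 91.1 tilt 1.33 j6 -1.57
seg 455 -230.5 150 jaw 82.0 n 8
[{"hand":1,"slide":[6.0,-41.1,-10.1],"spin":0.02},{"hand":1,"slide":[6.0,-41.3,-9.2],"spin":0.02},{"hand":1,"slide":[6.0,-41.4,-8.4],"spin":0.02},{"hand":1,"slide":[6.0,-41.6,-7.6],"spin":0.02},{"hand":1,"slide":[6.0,-41.7,-6.8],"spin":0.02},{"hand":1,"slide":[6.0,-41.9,-6.0],"spin":0.02},{"hand":1,"slide":[5.9,-42.0,-5.1],"spin":0.02},{"hand":1,"slide":[5.9,-42.1,-4.3],"spin":0.02}]
```

View pics/s9.png

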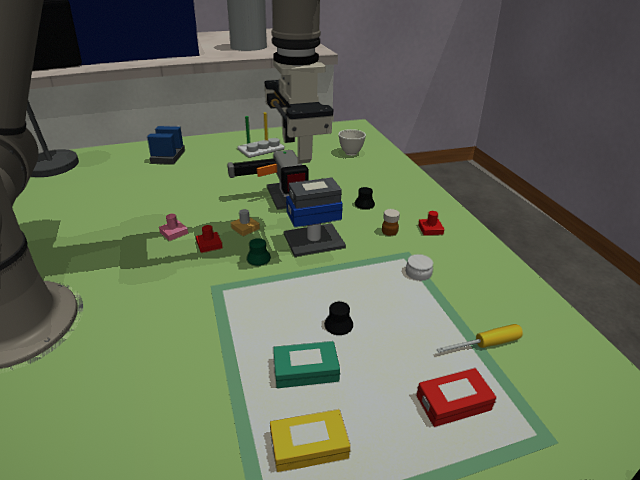

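Call:
send_rows(motion=[{"hand": 1,"slide": [0,-41,-10],"spin": 0.02},{"hand": 1,"slide": [6,-41,-9],"spin": 0.02},{"hand": 1,"slide": [6,-42,-8],"spin": 0.02},{"hand": 1,"slide": [6,-42,-7],"spin": 0.02},{"hand": 1,"slide": [6,-42,-7],"spin": 0.02},{"hand": 1,"slide": [6,-42,-6],"spin": 0.02},{"hand": 1,"slide": [6,-30,-4],"spin": 0.02},{"hand": 1,"slide": [0,0,0],"spin": 0}])

```text
time: 19.35
tool_pos: [0.4683, -0.1884, 0.1558]
tool_rot: [2.142, 1.544, 2.02]
contact_force: [-0.4, -0.0, -0.6]
opening: 0.0917
```

```bash
python3 - <<'E'
from held import *
meas(455,-230,30,'w10')
plan([(455,-230.5,60,82)],1)
E
```

```text
w10 9640 c [ 455.6 -231.1] LxW 93.0 56.2 long ang -8.7 jaw 81.3 z [0.0279 0.0292 0.0304] bbox px [ 219  150   81  127 9640]
tiltvec mrad [-11.4  24.7] F [-0.7 -0.7 -0.9] open 91.7 t 19.4
now [ 468.7 -187.   156. ] jaw 83.0 tilt 1.56 j6 -2.0
seg 455 -230.5 60 jaw 82.0 n 3
[{"hand":1,"slide":[31.7,-15.7,-2.3],"spin":0.006},{"hand":1,"slide":[31.7,-15.7,-2.2],"spin":0.006},{"hand":1,"slide":[31.7,-15.7,-2.1],"spin":0.006}]
```

Call:
send_rows(motion=[{"hand": 1,"slide": [20,-22,-3],"spin": 0.01},{"hand": 1,"slide": [25,-18,-3],"spin": 0.01},{"hand": 1,"slide": [28,-6,-1],"spin": 0.005},{"hand": 1,"slide": [20,0,0],"spin": 0},{"hand": 1,"slide": [5,0,0],"spin": 0}])

```text
time: 19.9
tool_pos: [0.4587, -0.2273, 0.054]
tool_rot: [2.022, 1.545, 1.879]
contact_force: [0.3, 1.0, 0.3]
opening: 0.0917
```

```bash
python3 - <<'E'
from held import *
plan([(455.6,-231,4.5,81.4)],1)
E
```

```text
tiltvec mrad [-8. 25.] F [0.3 1.  0.3] open 91.7 t 19.9
now [ 458.7 -227.3   54. ] jaw 81.8 tilt 1.5 j6 -2.06
seg 455.6 -231 4.5 jaw 81.4 n 2
[{"hand":1,"slide":[24.7,-2.6,-1.0],"spin":0.004},{"hand":1,"slide":[24.7,-2.6,-1.0],"spin":0.004}]
```

Call:
send_rows(motion=[{"hand": 1,"slide": [20,-3,-1],"spin": 0.005},{"hand": 1,"slide": [16,-2.5,-2],"spin": 0},{"hand": 1,"slide": [8,-0.5,-1],"spin": 0},{"hand": 1,"slide": [4,0,-0.5],"spin": 0}])

```text
time: 20.3
tool_pos: [0.4564, -0.2289, 0.0058]
tool_rot: [1.946, 1.546, 1.804]
contact_force: [-0.5, -1.1, -0.3]
opening: 0.0919
```

```bash
python3 - <<'E'
from held import *
plan([(455.6,-231,4.5,81.4)],1)
E
```

```text
tiltvec mrad [-5.8 24.3] F [-0.5 -1.1 -0.3] open 91.9 t 20.3
now [ 456.4 -228.9    5.8] jaw 81.8 tilt 1.43 j6 -2.07
seg 455.6 -231 4.5 jaw 81.4 n 1
[{"hand":1,"slide":[1.2,-2.2,-0.5],"spin":0.008}]
```

Call:
send_rows(motion=[{"hand": 1,"slide": [1.5,-2.2,-0.5],"spin": 0.008},{"hand": -1,"slide": [0.6,0,-0.4],"spin": 0},{"hand": -1,"slide": [0.6,0,-0.4],"spin": 0},{"hand": -1,"slide": [0.6,0,-0.4],"spin": 0},{"hand": -1,"slide": [0.4,0,-0.3],"spin": 0},{"hand": -1,"slide": [0.3,0,-0.3],"spin": 0},{"hand": -1,"slide": [0,0,0],"spin": 0},{"hand": -1,"slide": [-5,0,0],"spin": 0}])

```text
time: 21.1
tool_pos: [0.4552, -0.2307, 0.0088]
tool_rot: [1.859, 1.548, 1.709]
contact_force: [-0.1, -0.1, -0.6]
opening: 0.0558
```

```bash
python3 - <<'E'
from held import *
plan([(470,-190,200,82),(564,80,200,91)],-1)
E
```

```text
tiltvec mrad [-3.2 22.7] F [-0.1 -0.1 -0.6] open 55.8 t 21.1
now [ 455.2 -230.7    8.8] jaw 81.4 tilt 1.31 j6 -2.07
seg 470 -190 200 jaw 82.0 n 5
seg 564 80 200 jaw 91.0 n 7
[{"hand":-1,"slide":[-38.1,9.3,1.5],"spin":-0.002},{"hand":-1,"slide":[-38.1,9.3,1.5],"spin":-0.002},{"hand":-1,"slide":[-38.1,9.3,1.5],"spin":-0.002},{"hand":-1,"slide":[-38.1,9.3,1.5],"spin":-0.002},{"hand":-1,"slide":[-38.1,9.3,1.5],"spin":-0.002},{"hand":-1,"slide":[0.8,40.1,7.9],"spin":-0.022},{"hand":-1,"slide":[0.8,39.9,8.8],"spin":-0.022},{"hand":-1,"slide":[0.8,39.7,9.7],"spin":-0.022}]
[{"hand":-1,"slide":[0.8,39.4,10.6],"spin":-0.022},{"hand":-1,"slide":[0.8,39.2,11.5],"spin":-0.022},{"hand":-1,"slide":[0.8,38.9,12.4],"spin":-0.022},{"hand":-1,"slide":[0.8,38.6,13.2],"spin":-0.022}]
```

Call:
send_rows(motion=[{"hand": -1,"slide": [-30,5,1],"spin": 0},{"hand": -1,"slide": [-40,9,1.5],"spin": 0},{"hand": -1,"slide": [-40,9,1.5],"spin": 0},{"hand": -1,"slide": [-40,9,1.5],"spin": 0},{"hand": -1,"slide": [-38,15,3],"spin": -0.01},{"hand": -1,"slide": [-10,38,8],"spin": -0.022},{"hand": -1,"slide": [0,40,9],"spin": -0.022},{"hand": -1,"slide": [0,40,10],"spin": -0.022}])

```text
time: 21.9
tool_pos: [0.5119, -0.0753, 0.221]
tool_rot: [1.763, 1.547, 1.682]
contact_force: [1.6, 0.9, -2.5]
opening: 0.0561
```

```bash
python3 - <<'E'
from held import *
plan([(564,96,180,91)],-1)
E
```

```text
tiltvec mrad [-2.6 23.6] F [ 1.6  0.9 -2.5] open 56.1 t 21.9
now [511.9 -75.3 221. ] jaw 85.4 tilt 1.36 j6 -1.8
seg 564 96 180 jaw 91.0 n 5
[{"hand":-1,"slide":[9.0,34.8,7.7],"spin":-0.02},{"hand":-1,"slide":[9.0,34.6,8.3],"spin":-0.02},{"hand":-1,"slide":[9.0,34.5,9.0],"spin":-0.02},{"hand":-1,"slide":[9.0,34.3,9.7],"spin":-0.02},{"hand":-1,"slide":[8.9,34.1,10.4],"spin":-0.02}]
```

Call:
send_rows(motion=[{"hand": -1,"slide": [3,35,8],"spin": -0.02},{"hand": -1,"slide": [9,35,8],"spin": -0.02},{"hand": -1,"slide": [9,35,9],"spin": -0.02},{"hand": -1,"slide": [9,32,10],"spin": -0.02},{"hand": -1,"slide": [6,15,6],"spin": -0.02},{"hand": -1,"slide": [2,0,0],"spin": 0},{"hand": -1,"slide": [0,0,0],"spin": 0}])

```text
time: 22.6
tool_pos: [0.56, 0.0871, 0.1871]
tool_rot: [1.631, 1.547, 1.661]
contact_force: [0.3, -0.2, -0.8]
opening: 0.056
```

```bash
python3 - <<'E'
from held import *
plan([(565,101,150,91.1)],-1)
T=observe()['tool_pos']*1000
held(T[0],T[1],T[2]-4.3+30,'w11')
E
```

```text
tiltvec mrad [-2.1 23.6] F [ 0.3 -0.2 -0.8] open 56.0 t 22.6
now [560.   87.1 187.1] jaw 91.7 tilt 1.36 j6 -1.6
seg 565 101 150 jaw 91.1 n 1
[{"hand":-1,"slide":[37.4,12.8,5.5],"spin":0.011}]
held near edge x [513.  513.2] z [206.7 212.  213. ] 9324
  y range [ 57.8  58.3  85.6 112.5 113.1]
```

Call:
send_rows(motion=[{"hand": -1,"slide": [10,9,4],"spin": 0.01},{"hand": -1,"slide": [12,4,2],"spin": 0},{"hand": -1,"slide": [12,0,0],"spin": 0},{"hand": -1,"slide": [7,0,0],"spin": 0},{"hand": -1,"slide": [2,0,0],"spin": 0}])

```text
time: 23.15
tool_pos: [0.5658, 0.099, 0.1415]
tool_rot: [1.625, 1.547, 1.639]
contact_force: [0.4, 0.4, -1.6]
opening: 0.0557
```

```bash
python3 - <<'E'
from held import *
plan([(565.7,101.4,135,91.1)],-1)
E
```

```text
tiltvec mrad [-1.6 23.3] F [ 0.4  0.4 -1.6] open 55.7 t 23.15
now [565.8  99.  141.5] jaw 90.8 tilt 1.34 j6 -1.57
seg 565.7 101.4 135 jaw 91.1 n 1
[{"hand":-1,"slide":[6.5,2.2,-0.0],"spin":-0.006}]
```

Call:
send_rows(motion=[{"hand": -1,"slide": [1.5,2.5,0],"spin": -0.006},{"hand": -1,"slide": [2.5,0.3,0],"spin": 0},{"hand": -1,"slide": [2,0,0],"spin": 0}])

```text
time: 23.45
tool_pos: [0.5658, 0.1018, 0.135]
tool_rot: [1.626, 1.548, 1.646]
contact_force: [0.0, -0.1, -1.2]
opening: 0.0555
```

```bash
python3 - <<'E'
from held import *
plan([(565.7,101.4,135,91.1)],-1)
E
```

```text
tiltvec mrad [-1.7 23.2] F [ 0.  -0.1 -1.2] open 55.5 t 23.45
now [565.8 101.8 135. ] jaw 91.1 tilt 1.33 j6 -1.57
seg 565.7 101.4 135 jaw 91.1 n 1
[{"hand":-1,"slide":[-0.0,-0.4,-0.1],"spin":0.0}]
```

Call:
send_rows(motion=[{"hand": -1,"slide": [1,-0.3,0],"spin": 0},{"hand": -1,"slide": [1,0,0],"spin": 0}])

```text
time: 23.65
tool_pos: [0.566, 0.1015, 0.1341]
tool_rot: [1.58, 1.548, 1.599]
contact_force: [-3.9, -0.7, 9.9]
opening: 0.0557
```

```bash
python3 - <<'E'
from held import *
plan([(565.7,101.4,135,91.1)],-1)
E
```

```text
tiltvec mrad [-0.7 23.1] F [-3.9 -0.7  9.9] open 55.7 t 23.65
now [566.  101.5 134.1] jaw 91.1 tilt 1.32 j6 -1.57
seg 565.7 101.4 135 jaw 91.1 n 1
[{"hand":-1,"slide":[-0.9,-0.1,-0.3],"spin":0.0}]
```

Call:
send_rows(motion=[{"hand": 0.6,"slide": [0.3,0,0],"spin": 0},{"hand": 0.6,"slide": [0.3,0,0],"spin": 0},{"hand": 0.6,"slide": [0,0,0],"spin": 0},{"hand": 0.8,"slide": [-30,0,0],"spin": 0},{"hand": 1,"slide": [-40,0,0],"spin": 0},{"hand": 1,"slide": [-35,0,-20],"spin": 0},{"hand": 1,"slide": [0,0,-20],"spin": 0}])

```text
time: 24.35
tool_pos: [0.5272, 0.0979, 0.2417]
tool_rot: [1.536, 1.548, 1.554]
contact_force: [-0.1, 0.6, 0.4]
opening: 0.0915
```

```bash
python3 - <<'E'
from held import *
meas(565,100,160,'w12')
meas(565,100,160,'s12','side')
plan([(430,-320,170,85)],1)
E
```

```text
w12 7637 c [548.5 100.5] LxW 59.7 56.2 long ang 1.2 jaw 91.2 z [0.1578 0.1592 0.1603] bbox px [ 280  225   90   90 7637]
s12 735 c [564.  100.3] LxW 92.5 58.0 long ang 1.8 jaw 91.8 z [0.1555 0.1599 0.1612] bbox px [288 164  54  20 735]
tiltvec mrad [-6.7 22.9] F [-0.2  0.2 -0.3] open 91.8 t 24.45
now [524.2  98.  238.5] jaw 91.1 tilt 1.37 j6 -1.57
seg 430 -320 170 jaw 85.0 n 10
[{"hand":1,"slide":[6.0,-41.8,-10.2],"spin":0.011},{"hand":1,"slide":[6.0,-41.9,-9.7],"spin":0.011},{"hand":1,"slide":[5.9,-42.0,-9.3],"spin":0.011},{"hand":1,"slide":[5.9,-42.1,-8.8],"spin":0.011},{"hand":1,"slide":[5.9,-42.2,-8.4],"spin":0.011},{"hand":1,"slide":[5.9,-42.2,-8.0],"spin":0.011},{"hand":1,"slide":[5.9,-42.3,-7.5],"spin":0.011},{"hand":1,"slide":[5.9,-42.4,-7.1],"spin":0.011}]
[{"hand":1,"slide":[5.9,-42.5,-6.6],"spin":0.011},{"hand":1,"slide":[5.9,-42.5,-6.2],"spin":0.011}]
```

Green is centred (near edge 518.7 → centre 564.7, y 100.5). On to yellow.

Call:
send_rows(motion=[{"hand": 1,"slide": [0,-42,-10],"spin": 0.011},{"hand": 1,"slide": [0,-42,-10],"spin": 0.011},{"hand": 1,"slide": [6,-42,-9],"spin": 0.011},{"hand": 1,"slide": [8,-42,-9],"spin": 0.011},{"hand": 1,"slide": [8,-42,-8],"spin": 0.011},{"hand": 1,"slide": [8,-42,-8],"spin": 0.011},{"hand": 1,"slide": [8,-42,-7],"spin": 0.011},{"hand": 1,"slide": [8,-42,-7],"spin": 0.011}])

```text
time: 25.25
tool_pos: [0.4521, -0.2438, 0.1789]
tool_rot: [1.873, 1.545, 1.811]
contact_force: [0.3, 0.2, 0.8]
opening: 0.0921
```

```bash
python3 - <<'E'
from held import *
plan([(430,-325,150,84)],1)
E
```

```text
tiltvec mrad [-6.2 25.4] F [0.3 0.2 0.8] open 92.1 t 25.25
now [ 452.1 -243.8  178.9] jaw 86.4 tilt 1.5 j6 -2.17
seg 430 -325 150 jaw 84.0 n 2
[{"hand":1,"slide":[13.5,-41.5,-8.4],"spin":0.021},{"hand":1,"slide":[13.5,-41.7,-7.5],"spin":0.021}]
```

Call:
send_rows(motion=[{"hand": 1,"slide": [12,-41,-8],"spin": 0.021},{"hand": 1,"slide": [12,-32,-7],"spin": 0.021},{"hand": 1,"slide": [0,0,0],"spin": 0},{"hand": 1,"slide": [0,0,0],"spin": 0}])

```text
time: 25.65
tool_pos: [0.4292, -0.324, 0.1468]
tool_rot: [2.025, 1.54, 1.912]
contact_force: [-0.1, 0.8, 0.1]
opening: 0.0918
```

```bash
python3 - <<'E'
from held import *
c,a=meas(425,-352,30,'w13')
plan([(c[0],c[1],60,a+90)],1)
E
```

```text
w13 10005 c [ 426.3 -353.4] LxW 93.4 56.1 long ang -4.7 jaw 85.3 z [0.0279 0.0292 0.0303] bbox px [  233   162    87   131 10005]
tiltvec mrad [-10.5  28.4] F [ 0.  -0.6 -0.7] open 92.0 t 25.7
now [ 429.2 -323.7  146.8] jaw 83.5 tilt 1.74 j6 -2.26
seg 426.3444519042969 -353.39263916015625 60 jaw 85.3 n 3
[{"hand":1,"slide":[28.7,-10.7,0.6],"spin":-0.01},{"hand":1,"slide":[28.7,-10.7,0.5],"spin":-0.01},{"hand":1,"slide":[28.7,-10.7,0.4],"spin":-0.01}]
```

View pics/w13.png

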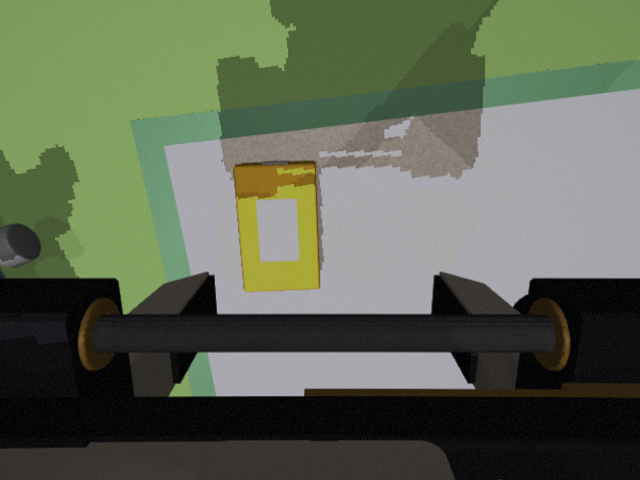

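Call:
send_rows(motion=[{"hand": 1,"slide": [22,-13,0],"spin": -0.015},{"hand": 1,"slide": [28,-12,0],"spin": -0.01},{"hand": 1,"slide": [25,-4,0],"spin": 0},{"hand": 1,"slide": [15,0,0],"spin": 0},{"hand": 1,"slide": [5,0,0],"spin": 0}])

```text
time: 26.2
tool_pos: [0.4305, -0.347, 0.0507]
tool_rot: [1.873, 1.546, 1.795]
contact_force: [0.3, 0.2, 1.0]
opening: 0.0916
```

```bash
python3 - <<'E'
from held import *
plan([(426,-353.3,4.5,85.2)],1)
E
```

```text
tiltvec mrad [-5.6 24.6] F [0.3 0.2 1. ] open 91.6 t 26.2
now [ 430.5 -347.    50.7] jaw 85.5 tilt 1.45 j6 -2.33
seg 426 -353.3 4.5 jaw 85.2 n 2
[{"hand":1,"slide":[23.0,-3.9,-1.8],"spin":0.003},{"hand":1,"slide":[23.0,-3.9,-1.8],"spin":0.003}]
```

Call:
send_rows(motion=[{"hand": 1,"slide": [18,-5,-2],"spin": 0.003},{"hand": 1,"slide": [15,-3.5,-2],"spin": 0.003},{"hand": 1,"slide": [8,-0.5,-1],"spin": 0},{"hand": 1,"slide": [4,0,-0.5],"spin": 0}])

```text
time: 26.6
tool_pos: [0.4278, -0.3524, 0.0067]
tool_rot: [1.761, 1.549, 1.684]
contact_force: [-0.5, 0.2, 0.3]
opening: 0.092
```

```bash
python3 - <<'E'
from held import *
plan([(426,-353.3,4.5,85.2)],1)
E
```

```text
tiltvec mrad [-2.5 21.8] F [-0.5  0.2  0.3] open 92.0 t 26.6
now [ 427.8 -352.4    6.7] jaw 85.6 tilt 1.26 j6 -2.34
seg 426 -353.3 4.5 jaw 85.2 n 1
[{"hand":1,"slide":[2.2,-1.1,-1.8],"spin":0.006}]
```

Call:
send_rows(motion=[{"hand": 1,"slide": [2.2,-1,-1.5],"spin": 0.006},{"hand": -1,"slide": [0.6,0,-0.4],"spin": 0},{"hand": -1,"slide": [0.6,0,-0.4],"spin": 0},{"hand": -1,"slide": [0.6,0,-0.3],"spin": 0},{"hand": -1,"slide": [0.4,0,-0.2],"spin": 0},{"hand": -1,"slide": [0.3,0,0],"spin": 0},{"hand": -1,"slide": [0,0,0],"spin": 0},{"hand": -1,"slide": [-5,0,0],"spin": 0}])

```text
time: 27.4
tool_pos: [0.426, -0.353, 0.0089]
tool_rot: [1.683, 1.551, 1.6]
contact_force: [1.0, -0.1, -0.7]
opening: 0.0557
```

```bash
python3 - <<'E'
from held import *
plan([(430,-325,200,85),(564,96,225,91)],-1)
E
```

```text
tiltvec mrad [-0.6 20. ] F [ 1.  -0.1 -0.7] open 55.7 t 27.4
now [ 426.  -353.     8.9] jaw 85.3 tilt 1.15 j6 -2.34
seg 430 -325 200 jaw 85.0 n 5
seg 564 96 225 jaw 91.0 n 10
[{"hand":-1,"slide":[-38.1,6.4,0.2],"spin":0.001},{"hand":-1,"slide":[-38.1,6.4,0.2],"spin":0.001},{"hand":-1,"slide":[-38.1,6.4,0.2],"spin":0.001},{"hand":-1,"slide":[-38.1,6.4,0.2],"spin":0.001},{"hand":-1,"slide":[-38.1,6.4,0.2],"spin":0.001},{"hand":-1,"slide":[-1.7,43.1,9.7],"spin":-0.01},{"hand":-1,"slide":[-1.7,43.0,10.1],"spin":-0.01},{"hand":-1,"slide":[-1.7,42.9,10.6],"spin":-0.01}]
[{"hand":-1,"slide":[-1.7,42.8,11.0],"spin":-0.01},{"hand":-1,"slide":[-1.7,42.7,11.5],"spin":-0.01},{"hand":-1,"slide":[-1.7,42.6,11.9],"spin":-0.01},{"hand":-1,"slide":[-1.7,42.5,12.4],"spin":-0.01},{"hand":-1,"slide":[-1.7,42.3,12.8],"spin":-0.01},{"hand":-1,"slide":[-1.7,42.2,13.2],"spin":-0.01},{"hand":-1,"slide":[-1.7,42.0,13.7],"spin":-0.01}]
```

Call:
send_rows(motion=[{"hand": -1,"slide": [-30,5,0],"spin": 0},{"hand": -1,"slide": [-40,6,0],"spin": 0},{"hand": -1,"slide": [-42,6,0],"spin": 0},{"hand": -1,"slide": [-42,10,2],"spin": 0},{"hand": -1,"slide": [-40,20,4],"spin": 0},{"hand": -1,"slide": [-25,38,9],"spin": -0.01},{"hand": -1,"slide": [0,42,10],"spin": -0.01},{"hand": -1,"slide": [0,42,11],"spin": -0.01}])

```text
time: 28.2
tool_pos: [0.4745, -0.1912, 0.2424]
tool_rot: [1.589, 1.55, 1.528]
contact_force: [0.5, -0.5, -1.7]
opening: 0.0557
```

```bash
python3 - <<'E'
from held import *
plan([(564,96,225,91)],-1)
E
```

```text
tiltvec mrad [ 0.9 20.5] F [ 0.5 -0.5 -1.7] open 55.7 t 28.2
now [ 474.5 -191.2  242.4] jaw 86.5 tilt 1.17 j6 -2.06
seg 564 96 225 jaw 91.0 n 7
[{"hand":-1,"slide":[3.3,41.7,10.2],"spin":-0.011},{"hand":-1,"slide":[3.3,41.6,10.7],"spin":-0.011},{"hand":-1,"slide":[3.3,41.4,11.2],"spin":-0.011},{"hand":-1,"slide":[3.3,41.3,11.6],"spin":-0.011},{"hand":-1,"slide":[3.3,41.2,12.1],"spin":-0.011},{"hand":-1,"slide":[3.3,41.0,12.6],"spin":-0.011},{"hand":-1,"slide":[3.3,40.9,13.0],"spin":-0.011}]
```

Call:
send_rows(motion=[{"hand": -1,"slide": [1,41,10],"spin": -0.011},{"hand": -1,"slide": [1,41,11],"spin": -0.011},{"hand": -1,"slide": [1,41,11],"spin": -0.011},{"hand": -1,"slide": [2,41,12],"spin": -0.011},{"hand": -1,"slide": [2,41,12],"spin": -0.011},{"hand": -1,"slide": [2,32,12],"spin": -0.011},{"hand": -1,"slide": [2,12,6],"spin": -0.011},{"hand": -1,"slide": [2,0,0],"spin": 0}])

```text
time: 29.0
tool_pos: [0.5578, 0.0709, 0.2377]
tool_rot: [1.309, 1.55, 1.334]
contact_force: [-0.4, -0.2, -1.5]
opening: 0.0557
```

```bash
python3 - <<'E'
from held import *
plan([(565,101,180,91.1)],-1)
T=observe()['tool_pos']*1000
held(T[0],T[1],T[2]-4.8+30,'w14')
E
```

```text
tiltvec mrad [ 4.8 19.8] F [-0.4 -0.2 -1.5] open 55.7 t 29.0
now [557.8  70.9 237.7] jaw 91.4 tilt 1.17 j6 -1.62
seg 565 101 180 jaw 91.1 n 2
[{"hand":-1,"slide":[29.2,14.4,3.8],"spin":0.003},{"hand":-1,"slide":[29.2,14.4,3.8],"spin":0.003}]
held near edge x [510.8 511. ] z [257.  262.3 263.4] 9327
  y range [41.8 42.4 69.6 96.6 97.2]
```

Call:
send_rows(motion=[{"hand": -1,"slide": [5,18,5],"spin": 0.005},{"hand": -1,"slide": [15,12,4],"spin": 0},{"hand": -1,"slide": [18,0,0],"spin": 0},{"hand": -1,"slide": [14,0,0],"spin": 0},{"hand": -1,"slide": [8,0,0],"spin": 0},{"hand": -1,"slide": [2,0,0],"spin": 0}])

```text
time: 29.65
tool_pos: [0.5646, 0.0942, 0.1713]
tool_rot: [1.5, 1.555, 1.51]
contact_force: [0.1, -1.1, -1.5]
opening: 0.0557
```

```bash
python3 - <<'E'
from held import *
plan([(565.7,101.3,165,91.1)],-1)
E
```

```text
tiltvec mrad [ 1.  16.1] F [ 0.1 -1.1 -1.5] open 55.7 t 29.65
now [564.6  94.2 171.3] jaw 90.6 tilt 0.93 j6 -1.56
seg 565.7 101.3 165 jaw 91.1 n 1
[{"hand":-1,"slide":[6.4,7.0,1.2],"spin":-0.009}]
```

Call:
send_rows(motion=[{"hand": -1,"slide": [1,6,1],"spin": -0.009},{"hand": -1,"slide": [2,1,0.3],"spin": 0},{"hand": -1,"slide": [2,0,0],"spin": 0}])

```text
time: 29.95
tool_pos: [0.5665, 0.1006, 0.1668]
tool_rot: [1.411, 1.555, 1.429]
contact_force: [0.8, 0.5, -1.5]
opening: 0.0555
```

```bash
python3 - <<'E'
from held import *
plan([(565.7,101.3,165,91.1)],-1)
E
```

```text
tiltvec mrad [ 2.3 15.9] F [ 0.8  0.5 -1.5] open 55.5 t 29.95
now [566.5 100.6 166.8] jaw 91.0 tilt 0.92 j6 -1.56
seg 565.7 101.3 165 jaw 91.1 n 1
[{"hand":-1,"slide":[1.8,0.7,-0.8],"spin":-0.001}]
```

Call:
send_rows(motion=[{"hand": -1,"slide": [1.5,0.7,-0.8],"spin": 0},{"hand": -1,"slide": [1.5,0,0],"spin": 0},{"hand": -1,"slide": [1,0,0],"spin": 0}])

```text
time: 30.25
tool_pos: [0.5661, 0.1017, 0.1643]
tool_rot: [1.261, 1.554, 1.28]
contact_force: [-3.8, -0.7, 8.7]
opening: 0.0561
```

```bash
python3 - <<'E'
from held import *
plan([(565.7,101.3,165,91.1)],-1)
E
```

```text
tiltvec mrad [ 4.8 16. ] F [-3.8 -0.7  8.7] open 56.1 t 30.25
now [566.1 101.7 164.3] jaw 91.0 tilt 0.96 j6 -1.56
seg 565.7 101.3 165 jaw 91.1 n 1
[{"hand":-1,"slide":[-0.7,-0.3,-0.4],"spin":-0.001}]
```

Call:
send_rows(motion=[{"hand": 0.6,"slide": [0.3,0,0],"spin": 0},{"hand": 0.6,"slide": [0.3,0,0],"spin": 0},{"hand": 0.6,"slide": [0,0,0],"spin": 0},{"hand": 0.8,"slide": [-30,0,0],"spin": 0},{"hand": 0.8,"slide": [-40,0,0],"spin": 0},{"hand": 0.8,"slide": [-35,0,-20],"spin": 0},{"hand": 0.8,"slide": [0,0,-20],"spin": 0}])

```text
time: 30.95
tool_pos: [0.5262, 0.0989, 0.2709]
tool_rot: [1.327, 1.555, 1.345]
contact_force: [0.7, 0.9, -0.1]
opening: 0.0824
```

```bash
python3 - <<'E'
from held import *
meas(565,100,190,'w15')
meas(565,100,190,'s15','side')
plan([(600,-310,170,89)],.8)
E
```

```text
w15 7515 c [548.1 100.7] LxW 58.2 56.1 long ang 1.1 jaw 91.1 z [0.1878 0.1892 0.1903] bbox px [ 280  227   90   88 7515]
s15 734 c [565.  100.6] LxW 93.8 58.4 long ang 1.9 jaw 91.9 z [0.1852 0.1901 0.1914] bbox px [288 149  55  20 734]
tiltvec mrad [-3.1 15.5] F [-0.4  0.  -0.7] open 82.3 t 31.05
now [523.5  99.  267.8] jaw 91.0 tilt 0.91 j6 -1.56
seg 600 -310 170 jaw 89.0 n 10
[{"hand":0.8,"slide":[9.1,-41.2,6.9],"spin":0.004},{"hand":0.8,"slide":[9.1,-41.2,7.1],"spin":0.004},{"hand":0.8,"slide":[9.1,-41.1,7.2],"spin":0.004},{"hand":0.8,"slide":[9.1,-41.1,7.4],"spin":0.004},{"hand":0.8,"slide":[9.1,-41.1,7.5],"spin":0.004},{"hand":0.8,"slide":[9.1,-41.1,7.7],"spin":0.004},{"hand":0.8,"slide":[9.1,-41.0,7.8],"spin":0.004},{"hand":0.8,"slide":[9.1,-41.0,8.0],"spin":0.004}]
[{"hand":0.8,"slide":[9.1,-41.0,8.1],"spin":0.004},{"hand":0.8,"slide":[9.1,-40.9,8.2],"spin":0.004}]
```

Call:
send_rows(motion=[{"hand": 0.8,"slide": [0,-41,4],"spin": 0},{"hand": 0.8,"slide": [0,-41,7],"spin": 0.004},{"hand": 0.8,"slide": [9,-41,7],"spin": 0.004},{"hand": 0.8,"slide": [10,-41,7],"spin": 0.004},{"hand": 0.8,"slide": [10,-41,8],"spin": 0.004},{"hand": 0.8,"slide": [10,-41,8],"spin": 0.004},{"hand": 0.8,"slide": [12,-41,8],"spin": 0.004},{"hand": 0.8,"slide": [12,-41,8],"spin": 0.004}])

```text
time: 31.85
tool_pos: [0.5889, -0.2347, 0.1918]
tool_rot: [1.805, 1.551, 1.803]
contact_force: [0.4, 0.5, -0.0]
opening: 0.0827
```

```bash
python3 - <<'E'
from held import *
plan([(605,-315,160,89)],.8)
E
```

```text
tiltvec mrad [-4.5 18.9] F [ 0.4  0.5 -0. ] open 82.7 t 31.85
now [ 588.9 -234.7  191.8] jaw 89.9 tilt 1.11 j6 -2.08
seg 605 -315 160 jaw 89.0 n 2
[{"hand":0.8,"slide":[15.1,-40.4,8.2],"spin":0.008},{"hand":0.8,"slide":[15.1,-40.3,8.5],"spin":0.008}]
```

Call:
send_rows(motion=[{"hand": 0.8,"slide": [14,-40,8],"spin": 0.008},{"hand": 0.8,"slide": [12,-28,6],"spin": 0.008},{"hand": 0.8,"slide": [0,0,0],"spin": 0},{"hand": 0.8,"slide": [0,0,0],"spin": 0}])

```text
time: 32.25
tool_pos: [0.6016, -0.3116, 0.1535]
tool_rot: [2.094, 1.544, 2.069]
contact_force: [-0.3, -0.5, -0.7]
opening: 0.083
```

```bash
python3 - <<'E'
from held import *
c,a=meas(637,-347,30,'w16')
plan([(c[0],c[1],60,a+90)],.8)
E
```

```text
w16 7579 c [ 631.5 -348.3] LxW 79.6 56.2 long ang -0.4 jaw 89.6 z [0.0279 0.0292 0.0304] bbox px [ 231  213   81  102 7579]
tiltvec mrad [-13.4  23.4] F [-0.9 -0.1  0.5] open 82.7 t 32.3
now [ 601.3 -311.3  153.4] jaw 88.6 tilt 1.55 j6 -2.15
seg 631.4898071289062 -348.2640686035156 60 jaw 89.6 n 3
[{"hand":0.8,"slide":[30.7,-12.8,10.8],"spin":-0.006},{"hand":0.8,"slide":[30.7,-12.8,10.7],"spin":-0.006},{"hand":0.8,"slide":[30.7,-12.9,10.6],"spin":-0.006}]
```

View pics/w16.png

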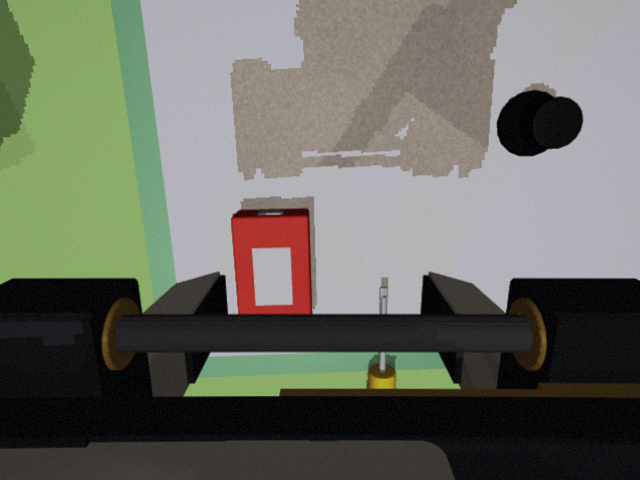

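Call:
send_rows(motion=[{"hand": 0.7,"slide": [10,-17,16],"spin": -0.01},{"hand": 0.7,"slide": [15,-15,14],"spin": -0.005},{"hand": 0.7,"slide": [15,-5,5],"spin": 0},{"hand": 0.7,"slide": [10,0,0],"spin": 0},{"hand": 0.7,"slide": [0,0,0],"spin": 0}])

```text
time: 32.8
tool_pos: [0.6375, -0.3423, 0.1023]
tool_rot: [2.046, 1.544, 2.043]
contact_force: [0.1, 0.3, -0.2]
opening: 0.0779
```

```bash
python3 - <<'E'
from held import *
plan([(638,-348.3,60,89.6)],.7)
E
```

```text
tiltvec mrad [-12.1  23.7] F [ 0.1  0.3 -0.2] open 77.9 t 32.8
now [ 637.5 -342.3  102.3] jaw 89.8 tilt 1.52 j6 -2.18
seg 638 -348.3 60 jaw 89.6 n 1
[{"hand":0.7,"slide":[42.2,-7.0,1.0],"spin":0.004}]
```

Call:
send_rows(motion=[{"hand": 0.7,"slide": [20,-6.5,0],"spin": 0.004},{"hand": 0.7,"slide": [20,-2,0],"spin": 0},{"hand": 0.7,"slide": [15,-0.5,0],"spin": 0},{"hand": 0.7,"slide": [5,0,0],"spin": 0}])

```text
time: 33.2
tool_pos: [0.6376, -0.347, 0.0448]
tool_rot: [1.947, 1.548, 1.943]
contact_force: [-0.4, 0.8, 0.1]
opening: 0.0777
```

```bash
python3 - <<'E'
from held import *
plan([(638,-348.3,4.5,89.6)],.7)
E
```

```text
tiltvec mrad [-8.4 21.6] F [-0.4  0.8  0.1] open 77.7 t 33.2
now [ 637.6 -347.    44.8] jaw 89.8 tilt 1.33 j6 -2.18
seg 638 -348.3 4.5 jaw 89.6 n 1
[{"hand":0.7,"slide":[40.2,-2.1,0.8],"spin":0.003}]
```

Call:
send_rows(motion=[{"hand": 0.7,"slide": [18,-2,0.5],"spin": 0.003},{"hand": 0.7,"slide": [12,-0.5,0],"spin": 0},{"hand": 0.7,"slide": [7,0,0],"spin": 0},{"hand": 0.7,"slide": [3,0,0],"spin": 0}])

```text
time: 33.6
tool_pos: [0.6388, -0.3478, 0.0061]
tool_rot: [1.853, 1.55, 1.848]
contact_force: [0.4, -0.7, 0.4]
opening: 0.078
```

```bash
python3 - <<'E'
from held import *
plan([(638,-348.3,4.5,89.6)],.7)
E
```

```text
tiltvec mrad [-5.6 19.8] F [ 0.4 -0.7  0.4] open 78.0 t 33.6
now [ 638.8 -347.8    6.1] jaw 89.7 tilt 1.18 j6 -2.18
seg 638 -348.3 4.5 jaw 89.6 n 1
[{"hand":0.7,"slide":[1.6,-0.5,-0.8],"spin":0.001}]
```

Call:
send_rows(motion=[{"hand": -1,"slide": [1.8,-0.5,-0.8],"spin": 0},{"hand": -1,"slide": [0.6,0,-0.4],"spin": 0},{"hand": -1,"slide": [0.6,0,-0.4],"spin": 0},{"hand": -1,"slide": [0.6,0,-0.3],"spin": 0},{"hand": -1,"slide": [0.3,0,0],"spin": 0},{"hand": -1,"slide": [0,0,0],"spin": 0},{"hand": -1,"slide": [-5,0,0],"spin": 0}])

```text
time: 34.3
tool_pos: [0.6371, -0.3483, 0.0084]
tool_rot: [1.814, 1.551, 1.809]
contact_force: [-0.4, 0.5, -3.2]
opening: 0.0562
```

```bash
python3 - <<'E'
from held import *
plan([(615,-325,240,89),(560,70,250,91)],-1)
E
```

```text
tiltvec mrad [-4.7 19.4] F [-0.4  0.5 -3.2] open 56.2 t 34.3
now [ 637.1 -348.3    8.4] jaw 89.7 tilt 1.14 j6 -2.18
seg 615 -325 240 jaw 89.0 n 6
seg 560 70 250 jaw 91.0 n 9
[{"hand":-1,"slide":[-38.5,4.6,-3.9],"spin":0.002},{"hand":-1,"slide":[-38.5,4.6,-3.9],"spin":0.002},{"hand":-1,"slide":[-38.5,4.6,-3.9],"spin":0.002},{"hand":-1,"slide":[-38.5,4.6,-3.9],"spin":0.002},{"hand":-1,"slide":[-38.5,4.6,-3.9],"spin":0.002},{"hand":-1,"slide":[-38.5,4.6,-3.9],"spin":0.002},{"hand":-1,"slide":[-0.2,43.8,-6.9],"spin":-0.004},{"hand":-1,"slide":[-0.2,43.8,-6.7],"spin":-0.004}]
[{"hand":-1,"slide":[-0.2,43.8,-6.5],"spin":-0.004},{"hand":-1,"slide":[-0.2,43.9,-6.4],"spin":-0.004},{"hand":-1,"slide":[-0.2,43.9,-6.2],"spin":-0.004},{"hand":-1,"slide":[-0.2,43.9,-6.0],"spin":-0.004},{"hand":-1,"slide":[-0.2,43.9,-5.9],"spin":-0.004},{"hand":-1,"slide":[-0.2,44.0,-5.7],"spin":-0.004},{"hand":-1,"slide":[-0.2,44.0,-5.5],"spin":-0.004}]
```

Call:
send_rows(motion=[{"hand": -1,"slide": [-30,0,-3],"spin": 0},{"hand": -1,"slide": [-40,3,-4],"spin": 0},{"hand": -1,"slide": [-42,5,-4],"spin": 0},{"hand": -1,"slide": [-42,5,-4],"spin": 0},{"hand": -1,"slide": [-42,10,-4],"spin": 0},{"hand": -1,"slide": [-40,20,-4],"spin": 0},{"hand": -1,"slide": [-25,40,-6],"spin": -0.004},{"hand": -1,"slide": [0,43,-6],"spin": -0.004}])

```text
time: 35.1
tool_pos: [0.6016, -0.2299, 0.2807]
tool_rot: [1.944, 1.548, 1.939]
contact_force: [0.2, 0.7, -1.6]
opening: 0.0561
```

```bash
python3 - <<'E'
from held import *
plan([(560,70,250,91)],-1)
E
```

```text
tiltvec mrad [-8.1 20.9] F [ 0.2  0.7 -1.6] open 56.1 t 35.1
now [ 601.6 -229.9  280.7] jaw 89.7 tilt 1.28 j6 -2.06
seg 560 70 250 jaw 91.0 n 7
[{"hand":-1,"slide":[5.3,42.7,-6.1],"spin":-0.003},{"hand":-1,"slide":[5.3,42.7,-6.0],"spin":-0.003},{"hand":-1,"slide":[5.3,42.7,-5.9],"spin":-0.003},{"hand":-1,"slide":[5.3,42.8,-5.7],"spin":-0.003},{"hand":-1,"slide":[5.3,42.8,-5.6],"spin":-0.003},{"hand":-1,"slide":[5.3,42.8,-5.4],"spin":-0.003},{"hand":-1,"slide":[5.3,42.8,-5.3],"spin":-0.003}]
```

Call:
send_rows(motion=[{"hand": -1,"slide": [0,43,-6],"spin": -0.003},{"hand": -1,"slide": [3,43,-6],"spin": -0.003},{"hand": -1,"slide": [3,43,-6],"spin": -0.003},{"hand": -1,"slide": [3,43,-5],"spin": -0.003},{"hand": -1,"slide": [3,43,-5],"spin": -0.003},{"hand": -1,"slide": [3,40,-5],"spin": -0.003},{"hand": -1,"slide": [3,25,-3],"spin": -0.003},{"hand": -1,"slide": [3,0,0],"spin": 0}])

```text
time: 35.9
tool_pos: [0.5602, 0.0654, 0.271]
tool_rot: [1.537, 1.551, 1.556]
contact_force: [-0.0, -0.1, -1.0]
opening: 0.0556
```

```bash
python3 - <<'E'
from held import *
plan([(565,101,210,91.1)],-1)
T=observe()['tool_pos']*1000
held(T[0],T[1],T[2]-4.8+30,'w17')
E
```

```text
tiltvec mrad [ 0.3 20. ] F [-0.  -0.1 -1. ] open 55.6 t 35.9
now [560.2  65.4 271. ] jaw 91.1 tilt 1.15 j6 -1.62
seg 565 101 210 jaw 91.1 n 2
[{"hand":-1,"slide":[30.8,17.1,2.7],"spin":0.0},{"hand":-1,"slide":[30.8,17.1,2.7],"spin":0.0}]
held near edge x [513.9 514.1] z [290.4 295.7 296.8] 9117
  y range [36.4 37.  64.1 91.1 91.7]
```

Call:
send_rows(motion=[{"hand": -1,"slide": [4,20,3],"spin": 0},{"hand": -1,"slide": [14,15,2],"spin": 0},{"hand": -1,"slide": [18,0,0],"spin": 0},{"hand": -1,"slide": [15,0,0],"spin": 0},{"hand": -1,"slide": [10,0,0],"spin": 0},{"hand": -1,"slide": [3,0,0],"spin": 0}])

```text
time: 36.55
tool_pos: [0.5659, 0.0969, 0.2028]
tool_rot: [1.555, 1.555, 1.57]
contact_force: [-0.3, -0.4, -1.7]
opening: 0.0557
```

```bash
python3 - <<'E'
from held import *
plan([(565,101.3,195,91.1)],-1)
E
```

```text
tiltvec mrad [ 0.  16.1] F [-0.3 -0.4 -1.7] open 55.7 t 36.55
now [565.9  96.9 202.8] jaw 90.8 tilt 0.92 j6 -1.56
seg 565 101.3 195 jaw 91.1 n 1
[{"hand":-1,"slide":[7.8,4.3,-0.9],"spin":-0.005}]
```

Call:
send_rows(motion=[{"hand": -1,"slide": [2,4,-1],"spin": -0.005},{"hand": -1,"slide": [3,0.5,-0.5],"spin": 0},{"hand": -1,"slide": [2,0,0],"spin": 0}])

```text
time: 36.85
tool_pos: [0.5648, 0.1008, 0.1956]
tool_rot: [1.513, 1.555, 1.531]
contact_force: [-1.0, 1.2, -1.8]
opening: 0.0561
```

```bash
python3 - <<'E'
from held import *
plan([(565,101.3,195,91.1)],-1)
E
```

```text
tiltvec mrad [ 0.6 15.8] F [-1.   1.2 -1.8] open 56.1 t 36.85
now [564.8 100.8 195.6] jaw 91.0 tilt 0.91 j6 -1.56
seg 565 101.3 195 jaw 91.1 n 1
[{"hand":-1,"slide":[0.6,0.5,0.2],"spin":-0.001}]
```

Call:
send_rows(motion=[{"hand": -1,"slide": [1,0.5,0],"spin": 0},{"hand": -1,"slide": [1,0,0],"spin": 0}])

```text
time: 37.05
tool_pos: [0.5652, 0.1014, 0.1942]
tool_rot: [1.415, 1.555, 1.433]
contact_force: [-0.3, 0.3, 0.6]
opening: 0.0555
```

```bash
python3 - <<'E'
from held import *
plan([(565,101.3,195,91.1)],-1)
E
```

```text
tiltvec mrad [ 2.2 16. ] F [-0.3  0.3  0.6] open 55.5 t 37.05
now [565.2 101.4 194.2] jaw 91.1 tilt 0.92 j6 -1.56
seg 565 101.3 195 jaw 91.1 n 1
[{"hand":-1,"slide":[-0.8,-0.1,-0.2],"spin":-0.001}]
```

Just touching; nudge down and release.

Call:
send_rows(motion=[{"hand": -1,"slide": [0.8,0,0],"spin": 0},{"hand": 0.6,"slide": [0.3,0,0],"spin": 0},{"hand": 0.6,"slide": [0.3,0,0],"spin": 0},{"hand": 0.6,"slide": [0,0,0],"spin": 0},{"hand": 0.8,"slide": [-30,0,0],"spin": 0},{"hand": 0.8,"slide": [-40,0,0],"spin": 0},{"hand": 0.8,"slide": [-30,0,-25],"spin": 0},{"hand": 0.8,"slide": [0,0,-25],"spin": 0}])

```text
time: 37.85
tool_pos: [0.5162, 0.0985, 0.2959]
tool_rot: [1.35, 1.555, 1.368]
contact_force: [0.4, -0.0, 0.0]
opening: 0.0825
```

```bash
python3 - <<'E'
from held import *
meas(565,100,220,'w18')
meas(565,100,220,'s18','side')
plan([(500,200,270,91)],.8)
E
```

```text
w18 6039 c [541.7 100.3] LxW 56.6 45.1 long ang -89.8 jaw 0.2 z [0.2178 0.2192 0.2203] bbox px [ 279  245   91   70 6039]
s18 736 c [563.6 100.1] LxW 93.1 58.3 long ang 2.2 jaw 92.2 z [0.2153 0.2204 0.2215] bbox px [287 135  56  19 736]
tiltvec mrad [-2.3 15.6] F [-0.2  0.5 -0.7] open 82.4 t 37.95
now [513.3  98.7 293.6] jaw 91.0 tilt 0.9 j6 -1.56
seg 500 200 270 jaw 91.0 n 3
[{"hand":0.8,"slide":[8.4,33.7,-3.8],"spin":0.0},{"hand":0.8,"slide":[8.4,33.7,-3.8],"spin":0.0},{"hand":0.8,"slide":[8.4,33.7,-3.8],"spin":0.0}]
```

View pics/s18.png

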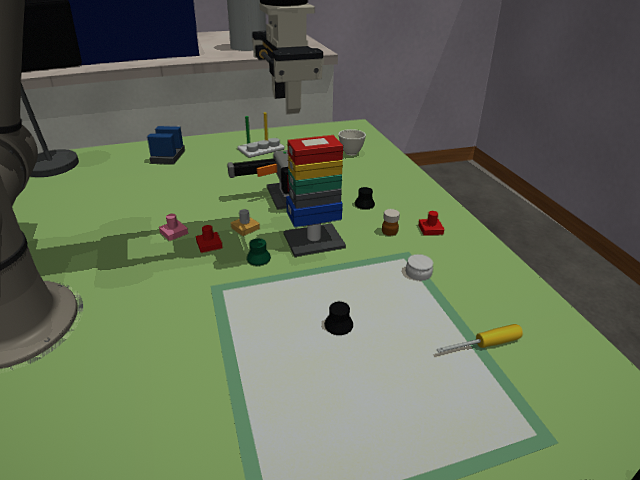

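View pics/w18.png

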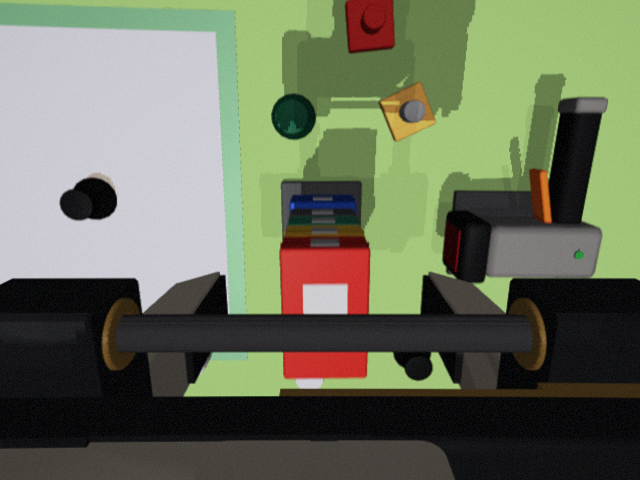

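Call:
send_rows(motion=[{"hand": 0.8,"slide": [0,35,-4],"spin": 0},{"hand": 0.8,"slide": [5,40,-4],"spin": 0},{"hand": 0.8,"slide": [8,40,0],"spin": 0},{"hand": 0.8,"slide": [8,40,0],"spin": 0},{"hand": 0.8,"slide": [8,20,0],"spin": 0},{"hand": 0.8,"slide": [0,0,0],"spin": 0}])

```text
time: 38.55
tool_pos: [0.5048, 0.2793, 0.2642]
tool_rot: [1.631, 1.556, 1.645]
contact_force: [0.1, 0.1, -0.6]
opening: 0.0825
```

```bash
cat > scan.py <<'E'
from held import *
def rect(X,m,n):
    m=m.astype(np.uint8); k,l,st,_=cv2.connectedComponentsWithStats(m); m=l==(1+np.argmax(st[1:,4]))
    P=X[m]; r=cv2.minAreaRect((P[:,:2]*1000).astype(np.float32)); print(n,len(P),np.round(r[0],1),np.round(r[1],1),round(r[2],1),'z',np.round(np.percentile(P[:,2],[5,50,95]),4),'x',np.round(np.percentile(P[:,0],[.5,99.5])*1000,1),'y',np.round(np.percentile(P[:,1],[.5,99.5])*1000,1))
def scan(w,name):
    p=cam(w); save(p,name); X=cloud(p); z=X[...,2]; hsv=cv2.cvtColor(p['pixels'],cv2.COLOR_BGR2HSV)
    near=(abs(X[...,0]-.5)<.16)&(abs(X[...,1]-.29)<.12)
    rect(X,near&(abs(z-.107)<.006),'head')
    org=near&(hsv[...,0]<20)&(hsv[...,1]>150)&(z>.07)
    rect(X,org,'trigger')
    rect(X,near&(abs(z-.091)<.006)&~org&(X[...,0]<.52),'handle')
E
python3 - <<'E'
from scan import *
plan([(500,300,150,91)],.8)
scan('wrist','w19'); scan('top','t19')
E
```

```text
tiltvec mrad [-1.1 14.6] F [ 0.1  0.1 -0.6] open 82.5 t 38.55
now [504.8 279.3 264.2] jaw 90.8 tilt 0.84 j6 -1.22
seg 500 300 150 jaw 91.0 n 3
[{"hand":0.8,"slide":[38.2,6.4,-1.5],"spin":-0.001},{"hand":0.8,"slide":[38.2,6.4,-1.5],"spin":-0.001},{"hand":0.8,"slide":[38.2,6.4,-1.5],"spin":-0.001}]
head 5825 [559.5 305.2] [ 48.2 100.3] 0.1 z [0.1015 0.103  0.1043] x [536.3 582.9] y [256.1 354.3]
trigger 2413 [485.8 304.1] [13.7 69.7] 1.6 z [0.3542 0.3563 0.3578] x [479.3 484.6] y [269.7 337.4]
handle 3746 [471.2 329.7] [27.9 97.5] 89.9 z [0.0874 0.0909 0.0927] x [422.7 519.4] y [316.7 342.8]
head 398 [558.1 241.4] [26.1 58.8] 89.8 z [0.1034 0.1077 0.1105] x [528.8 587.4] y [228.5 253.8]
trigger 2 [550.3 227.2] [2. 0.] -174.7 z [0.0968 0.097  0.0973] x [549.3 551.3] y [227.1 227.3]
handle 499 [457.2 329.4] [71.6 28. ] 0.7 z [0.0877 0.0923 0.0951] x [421.4 492.8] y [315.5 342.7]
```

View pics/w19.png

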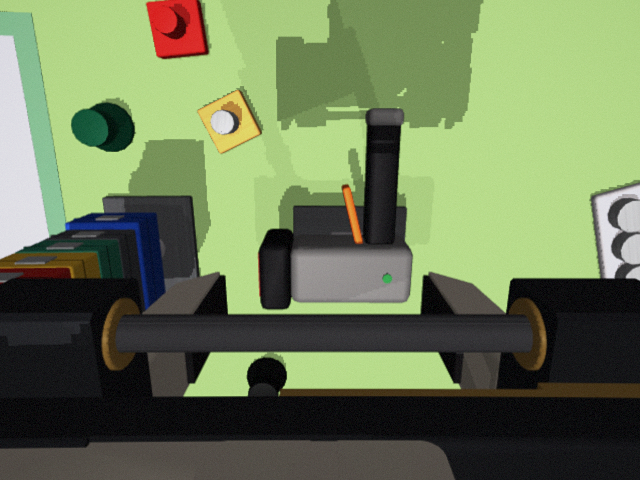

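View pics/t19.png

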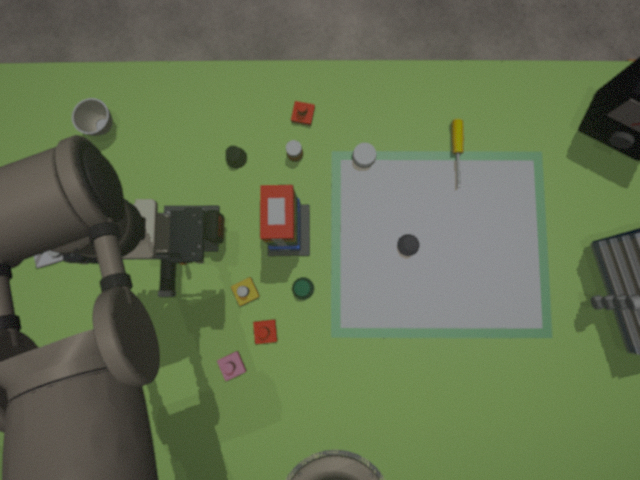

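```bash
python3 - <<'E'
from scan import *
plan([(492,325.8,150,90)],.9)
E
```

```text
tiltvec mrad [ 0.4 14.2] F [-0.2 -1.4 -0.6] open 82.8 t 38.65
now [505.4 277.1 265.4] jaw 90.7 tilt 0.81 j6 -1.22
seg 492 325.8 150 jaw 90.0 n 3
[{"hand":0.9,"slide":[38.7,15.7,-4.3],"spin":0.004},{"hand":0.9,"slide":[38.7,15.7,-4.4],"spin":0.004},{"hand":0.9,"slide":[38.7,15.7,-4.4],"spin":0.004}]
```

Call:
send_rows(motion=[{"hand": 0.9,"slide": [15,24,-6],"spin": 0.005},{"hand": 0.9,"slide": [30,20,-5],"spin": 0.005},{"hand": 0.9,"slide": [35,3,-2],"spin": 0},{"hand": 0.9,"slide": [25,0,0],"spin": 0},{"hand": 0.9,"slide": [0,0,0],"spin": 0}])

```text
time: 39.15
tool_pos: [0.4971, 0.3207, 0.1615]
tool_rot: [1.064, 1.554, 1.057]
contact_force: [-0.4, -0.1, -0.5]
opening: 0.0873
```

```bash
python3 - <<'E'
from scan import *
plan([(492,325.8,150,90)],.9)
scan('wrist','w20')
plan([(492,325.8,59,90)],.9)
E
```

```text
tiltvec mrad [ 8.3 14.8] F [-0.4 -0.1 -0.5] open 87.3 t 39.15
now [497.1 320.7 161.5] jaw 89.6 tilt 0.97 j6 -1.13
seg 492 325.8 150 jaw 90.0 n 1
[{"hand":0.9,"slide":[11.5,4.8,-5.2],"spin":-0.007}]
head 4777 [572.1 305.4] [100.2  24.6] 89.6 z [0.1016 0.1032 0.1043] x [560.8 583.7] y [256.5 354.5]
trigger 2270 [478.4 346.7] [66.6 15.6] 88.0 z [0.2513 0.2534 0.2549] x [471.4 479.9] y [313.9 379.2]
handle 7432 [471.2 329.8] [27.7 97.6] 89.7 z [0.0874 0.0909 0.0927] x [422.5 519.3] y [317.1 342.9]
tiltvec mrad [11.1 16. ] F [-0.3  0.3  0.2] open 87.4 t 39.2
now [498.1 321.1 163.5] jaw 89.6 tilt 1.11 j6 -1.13
seg 492 325.8 59 jaw 90.0 n 3
[{"hand":0.9,"slide":[34.8,1.0,-2.4],"spin":-0.002},{"hand":0.9,"slide":[34.8,1.0,-2.4],"spin":-0.002},{"hand":0.9,"slide":[34.8,1.0,-2.4],"spin":-0.002}]
```

View pics/w20.png

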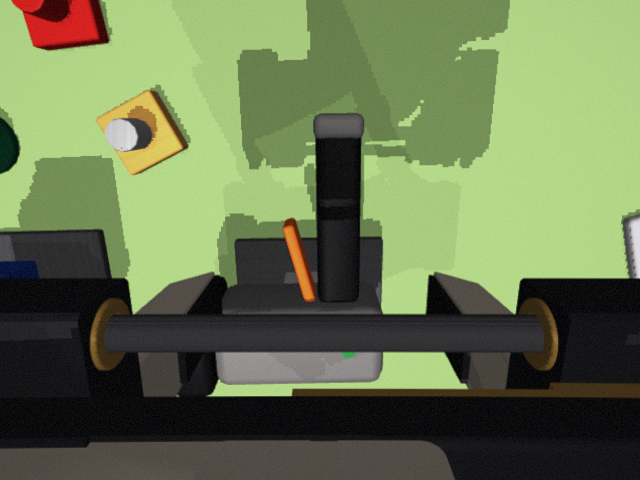

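Handle back face again at y≈342.9, so the squeeze centre is y≈325.9, x≈492. The trigger tip shows at (290,225), well between the fingers.

Call:
send_rows(motion=[{"hand": 0.9,"slide": [10,4,-6],"spin": -0.005},{"hand": 0.9,"slide": [10,1,-2],"spin": 0},{"hand": 0.9,"slide": [15,0,0],"spin": 0},{"hand": 0.9,"slide": [15,0,0],"spin": 0},{"hand": 0.9,"slide": [0,0,0],"spin": 0}])

```text
time: 39.7
tool_pos: [0.4942, 0.3268, 0.1173]
tool_rot: [0.764, 1.541, 0.759]
contact_force: [-0.3, -0.7, -0.4]
opening: 0.0872
```

```bash
python3 - <<'E'
from scan import *
plan([(492,325.8,59,90)],.9)
E
```

```text
tiltvec mrad [21.8 20.6] F [-0.3 -0.7 -0.4] open 87.2 t 39.7
now [494.2 326.8 117.3] jaw 89.7 tilt 1.72 j6 -1.12
seg 492 325.8 59 jaw 90.0 n 2
[{"hand":0.9,"slide":[29.1,-1.1,-1.7],"spin":-0.002},{"hand":0.9,"slide":[29.1,-1.1,-1.7],"spin":-0.002}]
```

Call:
send_rows(motion=[{"hand": 0.9,"slide": [22,-1.5,-2],"spin": -0.003},{"hand": 0.9,"slide": [20,-1.5,-2],"spin": -0.003},{"hand": 0.9,"slide": [10,-0.5,-0.5],"spin": 0},{"hand": 0.9,"slide": [4,0,0],"spin": 0}])

```text
time: 40.1
tool_pos: [0.4939, 0.3258, 0.0646]
tool_rot: [0.681, 1.532, 0.683]
contact_force: [-0.4, 0.1, -1.0]
opening: 0.087
```

```bash
python3 - <<'E'
from scan import *
plan([(492,325.8,59,90)],.9)
E
```

```text
tiltvec mrad [30.4 24.7] F [-0.4  0.1 -1. ] open 87.0 t 40.1
now [493.9 325.8  64.6] jaw 90.1 tilt 2.24 j6 -1.13
seg 492 325.8 59 jaw 90.0 n 1
[{"hand":0.9,"slide":[5.5,-0.1,-2.1],"spin":0.002}]
```

Call:
send_rows(motion=[{"hand": 0.9,"slide": [5.5,0.3,-2],"spin": 0},{"hand": -0.1,"slide": [0.5,0,0],"spin": 0},{"hand": -0.1,"slide": [0.5,0,0],"spin": 0},{"hand": -0.1,"slide": [0.5,0,0],"spin": 0},{"hand": -0.1,"slide": [0.5,0,0],"spin": 0},{"hand": -0.1,"slide": [0.5,0,0],"spin": 0},{"hand": -0.1,"slide": [0.5,0,0],"spin": 0}], grip_force=15)

```text
time: 40.8
tool_pos: [0.493, 0.326, 0.0584]
tool_rot: [0.639, 1.53, 0.641]
contact_force: [-1.8, -3.9, 1.7]
opening: 0.0442
```

```bash
python3 - <<'E'
from scan import *
plan([(492,326.2,59,90)],-1)
p=cam('wrist'); save(p,'w21')
E
```

```text
tiltvec mrad [32.7 24.4] F [-1.8 -3.9  1.7] open 44.2 t 40.8
now [493.  326.   58.4] jaw 90.1 tilt 2.34 j6 -1.13
seg 492 326.2 59 jaw 90.0 n 1
[{"hand":-1,"slide":[-0.6,0.2,-1.0],"spin":0.002}]
```

View pics/w21.png

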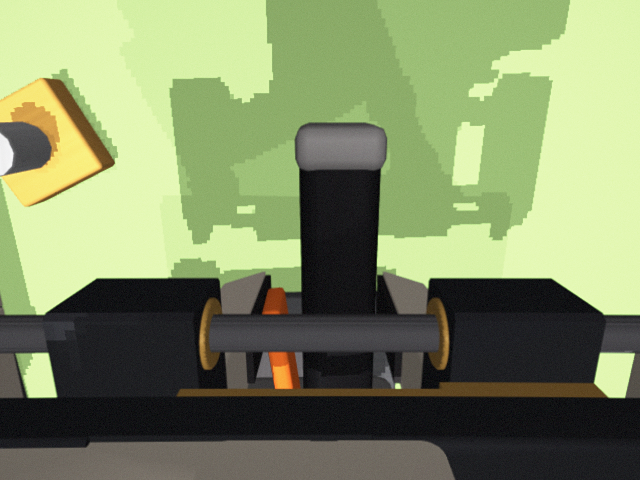

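Call:
send_rows(motion=[{"hand": -1,"slide": [0,0,0],"spin": 0},{"hand": -1,"slide": [0,0,0],"spin": 0},{"hand": -1,"slide": [0,0,0],"spin": 0},{"hand": -1,"slide": [0,0,0],"spin": 0}], grip_force=20)

```text
time: 41.25
tool_pos: [0.4926, 0.3271, 0.0582]
tool_rot: [0.678, 1.529, 0.679]
contact_force: [-1.2, -2.3, 1.7]
opening: 0.0338
```

```bash
python3 - <<'E'
from scan import *
plan([(492,326.2,59,90)],-1)
p=cam('wrist'); save(p,'w22')
E
```

```text
tiltvec mrad [32.1 25.9] F [-1.2 -2.3  1.7] open 33.8 t 41.25
now [492.6 327.1  58.2] jaw 90.1 tilt 2.37 j6 -1.13
seg 492 326.2 59 jaw 90.0 n 1
[{"hand":-1,"slide":[-0.9,-0.8,-0.6],"spin":0.001}]
```

View pics/w22.png

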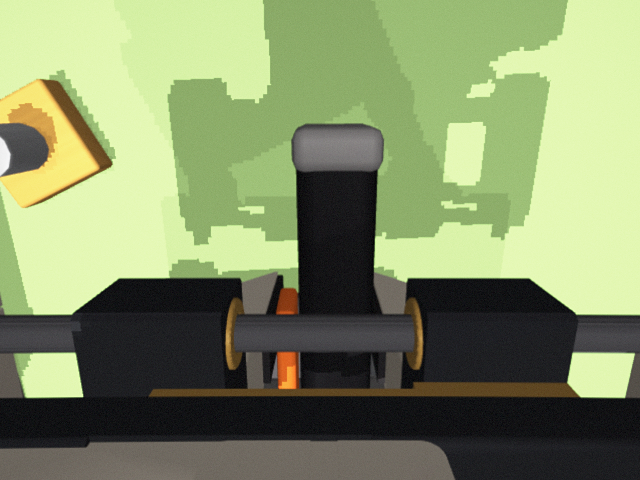

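Opening 33.8 mm ≈ the full-squeeze 34 mm, with the trigger flat along the handle. Hold a little longer at a bit more grip, then release.

Call:
send_rows(motion=[{"hand": -1,"slide": [0,0,0],"spin": 0},{"hand": -1,"slide": [0,0,0],"spin": 0},{"hand": -1,"slide": [0,0,0],"spin": 0},{"hand": -1,"slide": [0,0,0],"spin": 0}], grip_force=35)

```text
time: 41.7
tool_pos: [0.4926, 0.3272, 0.0582]
tool_rot: [0.687, 1.529, 0.687]
contact_force: [-1.0, -0.8, 1.2]
opening: 0.0335
```

```bash
python3 - <<'E'
from scan import *
plan([(492,326.2,59,90)],-1)
E
```

```text
tiltvec mrad [32.1 26.3] F [-1.  -0.8  1.2] open 33.5 t 41.7
now [492.6 327.2  58.2] jaw 90.0 tilt 2.38 j6 -1.13
seg 492 326.2 59 jaw 90.0 n 1
[{"hand":-1,"slide":[-0.8,-1.0,-0.6],"spin":0.001}]
```

Call:
send_rows(motion=[{"hand": 0.9,"slide": [0,0,0],"spin": 0},{"hand": 0.9,"slide": [0,0,0],"spin": 0},{"hand": 0.9,"slide": [0,0,0],"spin": 0},{"hand": 0.9,"slide": [0,0,0],"spin": 0},{"hand": 0.9,"slide": [0,0,0],"spin": 0},{"hand": 0.9,"slide": [0,0,0],"spin": 0},{"hand": 0.9,"slide": [0,0,0],"spin": 0}])

```text
time: 42.4
tool_pos: [0.4945, 0.3282, 0.0589]
tool_rot: [0.674, 1.524, 0.675]
contact_force: [0.3, 0.0, 0.2]
opening: 0.0845
```

```bash
python3 - <<'E'
from scan import *
plan([(485,320,180,90)],.9)
p=cam('wrist'); save(p,'w23')
E
```

```text
tiltvec mrad [36.4 29.2] F [0.3 0.  0.2] open 84.5 t 42.4
now [494.5 328.2  58.9] jaw 90.1 tilt 2.68 j6 -1.13
seg 485 320 180 jaw 90.0 n 3
[{"hand":0.9,"slide":[-40.5,-1.6,-1.7],"spin":0.0},{"hand":0.9,"slide":[-40.5,-1.6,-1.7],"spin":0.0},{"hand":0.9,"slide":[-40.5,-1.6,-1.7],"spin":0.0}]
```

View pics/w23.png

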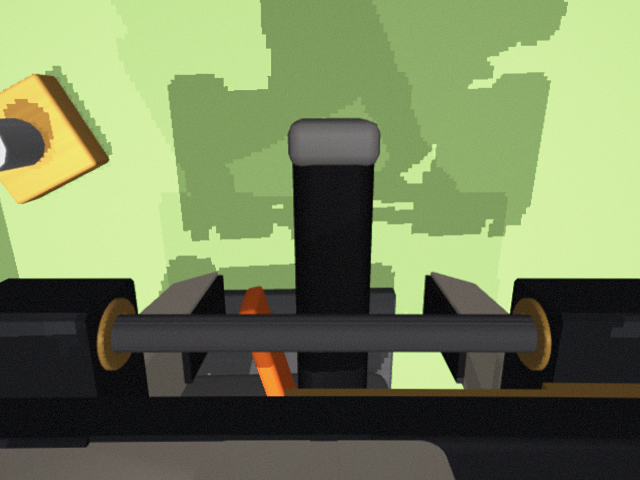

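Call:
send_rows(motion=[{"hand": 0.9,"slide": [-25,-1,-2],"spin": 0},{"hand": 0.9,"slide": [-40,-1,-2],"spin": 0},{"hand": 0.9,"slide": [-45,-1,-2],"spin": 0},{"hand": 0.9,"slide": [-45,-5,-5],"spin": 0},{"hand": 0.9,"slide": [-25,-30,-20],"spin": 0},{"hand": 0.9,"slide": [0,-40,-25],"spin": 0},{"hand": 0.9,"slide": [0,-25,-15],"spin": 0},{"hand": 0.9,"slide": [0,0,0],"spin": 0}])

```text
time: 43.25
tool_pos: [0.4141, 0.2183, 0.2398]
tool_rot: [0.669, 1.523, 0.672]
contact_force: [-0.8, 1.0, 0.1]
opening: 0.0872
```

```bash
python3 - <<'E'
from scan import *
plan([(437,190,120,90)],.5)
p=cam('wrist'); save(p,'w24'); X=cloud(p); z=X[...,2]
near=(abs(X[...,0]-.437)<.07)&(abs(X[...,1]-.19)<.07)
rect(X,near&(z>.037)&(z<.05),'knob'); rect(X,near&(z>.011)&(z<.02),'base')
E
```

```text
tiltvec mrad [37.1 29.5] F [-0.8  1.   0.1] open 87.2 t 43.25
now [414.1 218.3 239.8] jaw 90.2 tilt 2.72 j6 -1.27
seg 437 190 120 jaw 90.0 n 3
[{"hand":0.5,"slide":[39.9,-10.6,6.1],"spin":0.001},{"hand":0.5,"slide":[39.9,-10.6,6.1],"spin":0.001},{"hand":0.5,"slide":[39.9,-10.6,6.1],"spin":0.001}]
knob 446 [434.  189.3] [20.7 21. ] 42.8 z [0.0404 0.043  0.0441] x [423.9 444.7] y [179.  199.6]
base 1637 [434.5 189. ] [46.2 46.4] 26.2 z [0.0136 0.0151 0.0164] x [405.7 462.1] y [161.4 217.2]
```

View pics/w24.png

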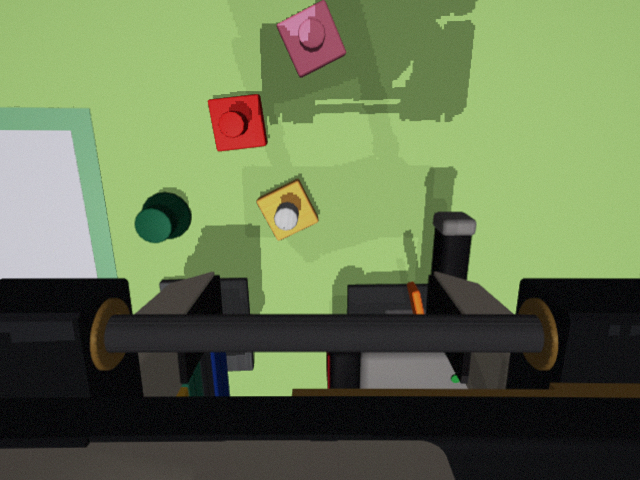

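Call:
send_rows(motion=[{"hand": 0.5,"slide": [20,-16,9],"spin": 0},{"hand": 0.5,"slide": [35,-10,6],"spin": 0},{"hand": 0.5,"slide": [35,0,0],"spin": 0},{"hand": 0.5,"slide": [25,0,0],"spin": 0},{"hand": 0.5,"slide": [5,0,0],"spin": 0}])

```text
time: 43.8
tool_pos: [0.4408, 0.2006, 0.118]
tool_rot: [0.635, 1.513, 0.64]
contact_force: [0.1, -0.4, -0.0]
opening: 0.0688
```

```bash
python3 - <<'E'
from scan import *
plan([(434.2,189.2,60,90)],.5)
E
```

```text
tiltvec mrad [46.7 34.7] F [ 0.1 -0.4 -0. ] open 68.8 t 43.8
now [440.8 200.6 118. ] jaw 90.3 tilt 3.33 j6 -1.34
seg 434.2 189.2 60 jaw 90.0 n 2
[{"hand":0.5,"slide":[28.6,-6.7,-4.7],"spin":0.003},{"hand":0.5,"slide":[28.6,-6.7,-4.7],"spin":0.003}]
```

Call:
send_rows(motion=[{"hand": 0.5,"slide": [25,-8,-6],"spin": 0.003},{"hand": 0.5,"slide": [25,-6,-5],"spin": 0},{"hand": 0.5,"slide": [15,-1,-1],"spin": 0},{"hand": 0.5,"slide": [2,0,0],"spin": 0}])

```text
time: 44.2
tool_pos: [0.4358, 0.191, 0.0493]
tool_rot: [0.626, 1.508, 0.63]
contact_force: [0.1, 0.4, 0.8]
opening: 0.0684
```

```bash
python3 - <<'E'
from scan import *
plan([(434.2,189.2,21.5,90)],.5)
E
```

```text
tiltvec mrad [50.5 36.8] F [0.1 0.4 0.8] open 68.4 t 44.2
now [435.8 191.   49.3] jaw 90.3 tilt 3.58 j6 -1.37
seg 434.2 189.2 21.5 jaw 90.0 n 1
[{"hand":0.5,"slide":[27.6,-2.8,-3.0],"spin":0.004}]
```

Call:
send_rows(motion=[{"hand": 0.5,"slide": [14,-2.5,-2.5],"spin": 0.004},{"hand": 0.3,"slide": [10,-1,-1],"spin": 0},{"hand": 0.1,"slide": [4,0,0],"spin": 0},{"hand": 0,"slide": [1,0,0],"spin": 0}])

```text
time: 44.6
tool_pos: [0.4379, 0.191, 0.022]
tool_rot: [0.6, 1.502, 0.601]
contact_force: [-0.1, 1.1, 0.2]
opening: 0.0494
```

```bash
python3 - <<'E'
from scan import *
plan([(434.2,189.2,21.5,90)],.5)
E
```

```text
tiltvec mrad [56.7 38.9] F [-0.1  1.1  0.2] open 49.4 t 44.6
now [437.9 191.   22. ] jaw 90.1 tilt 3.94 j6 -1.37
seg 434.2 189.2 21.5 jaw 90.0 n 1
[{"hand":0.5,"slide":[0.2,-1.8,-3.7],"spin":0.002}]
```

Call:
send_rows(motion=[{"hand": -0.3,"slide": [0.3,-1.8,-3.5],"spin": 0},{"hand": -1,"slide": [0.5,0,-0.8],"spin": 0},{"hand": -1,"slide": [0.5,0,-0.8],"spin": 0},{"hand": -1,"slide": [0.5,0,-0.8],"spin": 0},{"hand": -1,"slide": [0.3,0,0],"spin": 0}], grip_force=35)

```text
time: 45.1
tool_pos: [0.4335, 0.1896, 0.0216]
tool_rot: [0.574, 1.498, 0.576]
contact_force: [-0.6, -0.1, 2.4]
opening: 0.0213
```

```bash
python3 - <<'E'
from scan import *
plan([(434.2,189.2,300,90)],-1)
E
```

```text
tiltvec mrad [61.1 39.6] F [-0.6 -0.1  2.4] open 21.3 t 45.1
now [433.5 189.6  21.6] jaw 90.2 tilt 4.17 j6 -1.37
seg 434.2 189.2 300 jaw 90.0 n 7
[{"hand":-1,"slide":[-39.7,1.5,2.5],"spin":0.0},{"hand":-1,"slide":[-39.7,1.5,2.5],"spin":0.0},{"hand":-1,"slide":[-39.7,1.5,2.5],"spin":0.0},{"hand":-1,"slide":[-39.7,1.5,2.5],"spin":0.0},{"hand":-1,"slide":[-39.7,1.5,2.5],"spin":0.0},{"hand":-1,"slide":[-39.7,1.5,2.5],"spin":0.0},{"hand":-1,"slide":[-39.7,1.5,2.5],"spin":0.0}]
```

Call:
send_rows(motion=[{"hand": -1,"slide": [-30,1,2],"spin": 0},{"hand": -1,"slide": [-42,1.5,2.5],"spin": 0},{"hand": -1,"slide": [-45,1.5,2.5],"spin": 0},{"hand": -1,"slide": [-45,1.5,2.5],"spin": 0},{"hand": -1,"slide": [-45,1.5,2.5],"spin": 0},{"hand": -1,"slide": [-35,1,2],"spin": 0}])

```text
time: 45.7
tool_pos: [0.4278, 0.1868, 0.2657]
tool_rot: [0.709, 1.517, 0.709]
contact_force: [1.3, 1.0, -3.3]
opening: 0.0211
```

```bash
python3 - <<'E'
from scan import *
plan([(560,105,290,91)],-1)
E
```

```text
tiltvec mrad [41.1 35.3] F [ 1.3  1.  -3.3] open 21.1 t 45.7
now [427.8 186.8 265.7] jaw 90.1 tilt 3.11 j6 -1.35
seg 560 105 290 jaw 91.0 n 4
[{"hand":-1,"slide":[-5.4,-20.3,33.3],"spin":-0.004},{"hand":-1,"slide":[-5.4,-20.4,33.2],"spin":-0.004},{"hand":-1,"slide":[-5.4,-20.5,33.1],"spin":-0.004},{"hand":-1,"slide":[-5.4,-20.7,33.0],"spin":-0.004}]
```

Call:
send_rows(motion=[{"hand": -1,"slide": [-15,-18,28],"spin": -0.004},{"hand": -1,"slide": [-6,-20,32],"spin": -0.004},{"hand": -1,"slide": [-3,-20,32],"spin": -0.004},{"hand": -1,"slide": [-3,-12,20],"spin": -0.004},{"hand": -1,"slide": [0,0,0],"spin": 0}])

```text
time: 46.2
tool_pos: [0.5424, 0.1151, 0.3013]
tool_rot: [0.643, 1.51, 0.663]
contact_force: [-0.3, 0.6, -2.6]
opening: 0.0211
```

```bash
python3 - <<'E'
from scan import *
plan([(564.2,100.8,260,91)],-1)
p=cam('side'); save(p,'s25'); p=cam('wrist'); save(p,'w25')
E
```

```text
tiltvec mrad [48.2 37.6] F [-0.3  0.6 -2.6] open 21.1 t 46.2
now [542.4 115.1 301.3] jaw 91.2 tilt 3.51 j6 -1.55
seg 564.2 100.8 260 jaw 91.0 n 2
[{"hand":-1,"slide":[20.8,-8.1,9.7],"spin":0.002},{"hand":-1,"slide":[20.8,-8.1,9.7],"spin":0.002}]
```

View pics/s25.png

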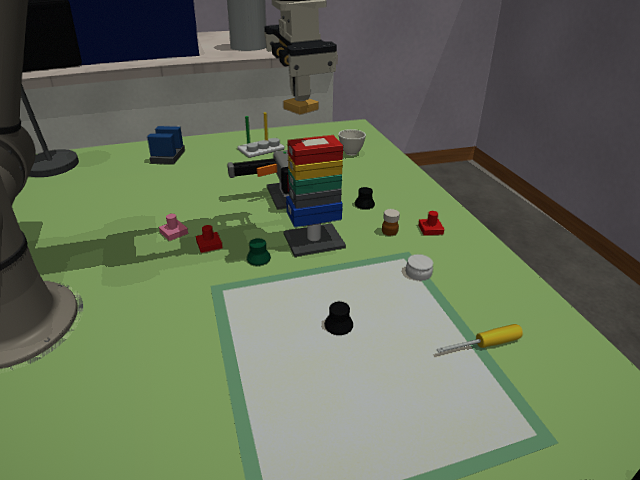

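View pics/w25.png

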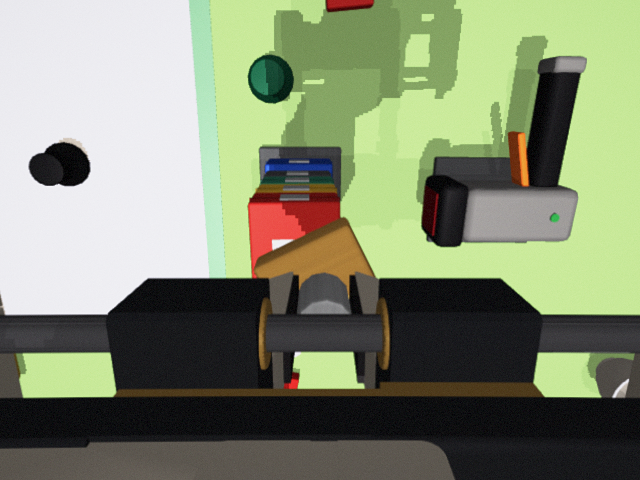

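Call:
send_rows(motion=[{"hand": -1,"slide": [6,-11,13],"spin": 0},{"hand": -1,"slide": [12,-5,8],"spin": 0},{"hand": -1,"slide": [10,-0.5,0],"spin": 0},{"hand": -1,"slide": [3,0,0],"spin": 0}])

```text
time: 46.7
tool_pos: [0.5618, 0.1025, 0.2667]
tool_rot: [0.722, 1.513, 0.746]
contact_force: [-0.2, 0.2, -2.5]
opening: 0.021
```

```bash
python3 - <<'E'
from scan import *
plan([(564.2,100.8,250,91)],-1)
E
```

```text
tiltvec mrad [42.2 39. ] F [-0.2  0.2 -2.5] open 21.0 t 46.7
now [561.8 102.5 266.7] jaw 91.4 tilt 3.29 j6 -1.58
seg 564.2 100.8 250 jaw 91.0 n 1
[{"hand":-1,"slide":[16.7,-2.3,1.7],"spin":0.007}]
```

Call:
send_rows(motion=[{"hand": -1,"slide": [8,-2.3,1.7],"spin": 0},{"hand": -1,"slide": [6,-0.4,0],"spin": 0},{"hand": -1,"slide": [3,0,0],"spin": 0}])

```text
time: 47.0
tool_pos: [0.5634, 0.101, 0.2475]
tool_rot: [0.746, 1.515, 0.771]
contact_force: [-0.4, 0.2, -2.0]
opening: 0.0212
```

```bash
python3 - <<'E'
from scan import *
plan([(564.2,100.8,242,91)],-1)
E
```

```text
tiltvec mrad [40.3 39.2] F [-0.4  0.2 -2. ] open 21.2 t 47.0
now [563.4 101.  247.5] jaw 91.5 tilt 3.22 j6 -1.58
seg 564.2 100.8 242 jaw 91.0 n 1
[{"hand":-1,"slide":[5.5,-0.4,0.5],"spin":0.008}]
```

Call:
send_rows(motion=[{"hand": -1,"slide": [2.5,-0.4,0.5],"spin": 0},{"hand": -1,"slide": [2.5,0,0],"spin": 0}])

```text
time: 47.2
tool_pos: [0.5641, 0.1011, 0.2423]
tool_rot: [0.744, 1.514, 0.769]
contact_force: [0.3, 0.3, -2.0]
opening: 0.0209
```

```bash
python3 - <<'E'
from scan import *
plan([(564.2,100.8,242,91)],-1)
E
```

```text
tiltvec mrad [40.6 39.3] F [ 0.3  0.3 -2. ] open 20.9 t 47.2
now [564.1 101.1 242.3] jaw 91.5 tilt 3.24 j6 -1.58
seg 564.2 100.8 242 jaw 91.0 n 1
[{"hand":-1,"slide":[0.3,-0.3,0.1],"spin":0.008}]
```

Call:
send_rows(motion=[{"hand": -1,"slide": [1,0,0],"spin": 0},{"hand": -1,"slide": [1,0,0],"spin": 0}])

```text
time: 47.4
tool_pos: [0.5646, 0.1012, 0.2418]
tool_rot: [0.71, 1.512, 0.735]
contact_force: [-2.1, 0.2, 5.0]
opening: 0.0213
```

```bash
python3 - <<'E'
from scan import *
plan([(564.2,100.8,242,91)],-1)
E
```

```text
tiltvec mrad [43.2 39.1] F [-2.1  0.2  5. ] open 21.3 t 47.4
now [564.6 101.2 241.8] jaw 91.5 tilt 3.34 j6 -1.58
seg 564.2 100.8 242 jaw 91.0 n 1
[{"hand":-1,"slide":[-0.3,-0.3,-0.4],"spin":0.009}]
```

Call:
send_rows(motion=[{"hand": 0.4,"slide": [0.3,0,-0.5],"spin": 0},{"hand": 0.4,"slide": [0.2,0,-0.5],"spin": 0},{"hand": 0.4,"slide": [0,0,-0.5],"spin": 0},{"hand": 0.4,"slide": [0,0,-0.5],"spin": 0},{"hand": 0.4,"slide": [0,0,-0.5],"spin": 0}])

```text
time: 47.9
tool_pos: [0.5627, 0.1013, 0.2421]
tool_rot: [0.681, 1.51, 0.706]
contact_force: [1.1, -0.6, 0.8]
opening: 0.057
```

```bash
python3 - <<'E'
from scan import *
plan([(564,100.8,340,91)],.4)
E
```

```text
tiltvec mrad [46.3 39.5] F [ 1.1 -0.6  0.8] open 57.0 t 47.9
now [562.7 101.3 242.1] jaw 91.5 tilt 3.49 j6 -1.58
seg 564 100.8 340 jaw 91.0 n 3
[{"hand":0.4,"slide":[-32.6,1.1,2.0],"spin":0.003},{"hand":0.4,"slide":[-32.6,1.1,2.0],"spin":0.003},{"hand":0.4,"slide":[-32.6,1.1,2.0],"spin":0.003}]
```

Call:
send_rows(motion=[{"hand": 0.4,"slide": [-25,1,1.5],"spin": 0},{"hand": 0.4,"slide": [-35,1,2],"spin": 0},{"hand": 0.4,"slide": [-35,1,0],"spin": 0},{"hand": 0.4,"slide": [-10,0,-35],"spin": 0},{"hand": 0.4,"slide": [0,0,-40],"spin": 0},{"hand": 0.4,"slide": [0,0,-20],"spin": 0},{"hand": 0.4,"slide": [0,0,0],"spin": 0}])

```text
time: 48.6
tool_pos: [0.4639, 0.0977, 0.3459]
tool_rot: [0.691, 1.51, 0.716]
contact_force: [-0.0, -1.1, 0.5]
opening: 0.0646
```

```bash
python3 - <<'E'
from scan import *
plan([(470,100.8,340,91)],.4)
for w,n in [('side','s26'),('wrist','w26'),('top','t26')]:
    p=cam(w); save(p,n); X=cloud(p); z=X[...,2]
    near=(abs(X[...,0]-.565)<.06)&(abs(X[...,1]-.1)<.06)
    for nm,a,b in [('knob',.256,.270),('base',.230,.241),('red',.214,.226)]:
        try: rect(X,near&(z>a)&(z<b),w+' '+nm)
        except Exception as e: print(w,nm,'none')
E
```

```text
tiltvec mrad [45.5 39.6] F [-0.  -1.1  0.5] open 64.6 t 48.6
now [463.9  97.7 345.9] jaw 91.5 tilt 3.46 j6 -1.58
seg 470 100.8 340 jaw 91.0 n 1
[{"hand":0.4,"slide":[6.3,2.8,5.9],"spin":0.008}]
side knob 81 [563.9  99.4] [19.8 19.5] 45.3 z [0.2565 0.2623 0.2651] x [553.9 574.1] y [ 89.7 110.3]
side base 283 [563.6  99.8] [46.5 48. ] 28.7 z [0.2307 0.2363 0.2377] x [535.9 593.4] y [ 71.7 119.4]
side red 524 [564.1  99.8] [93.1 57.8] 0.5 z [0.2149 0.2202 0.2248] x [517.7 610.2] y [ 70.9 127.1]
wrist knob 784 [565.7 100.5] [21.  21.5] 72.9 z [0.2575 0.2631 0.2642] x [555.4 575.7] y [ 90.  110.9]
wrist base 285 [574.  120.2] [14.6 18.2] 19.6 z [0.2343 0.2354 0.2363] x [569.  583.6] y [112.1 130.2]
wrist red 2262 [532.2 100.3] [56.1 26.9] 89.9 z [0.2166 0.2191 0.2205] x [519.4 545.3] y [ 72.4 127.7]
top knob none
top base 31 [589.6  98.8] [11.6 12.4] 63.1 z [0.2344 0.236  0.2379] x [581.8 593.5] y [ 91.8 106.6]
top red 303 [599.8 102.4] [20.1 54.7] 0.7 z [0.218  0.2203 0.2225] x [589.7 609.5] y [ 75.2 129.7]
```

View pics/s26.png

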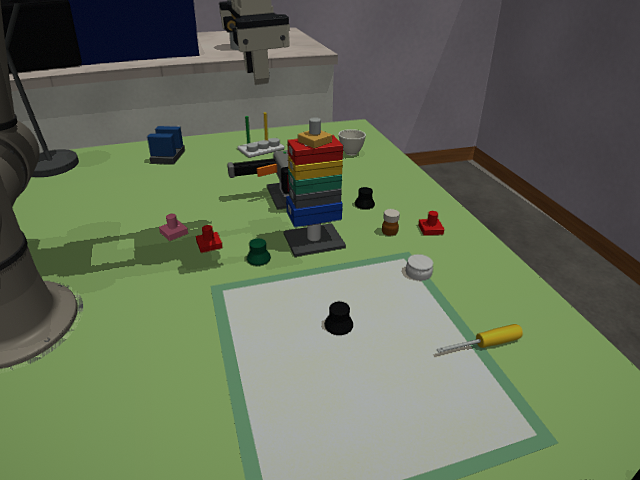

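View pics/w26.png

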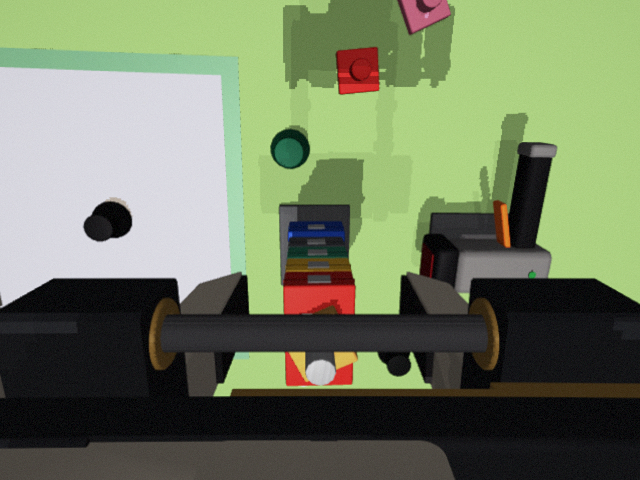

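```bash
python3 - <<'E'
from h import *
print(job.hand_in(), observe()['time'])
E
```

```text
the job is handed in; nothing more can be done
the job is handed in; nothing more can be done
```

The column is built, the scanner trigger was squeezed and released, and the brass weight stands on top. I handed the job in at about 48.8 s; it reports no verdict.

**What I did:** I moved the brass weight from the riser to free bench. Then I stacked blue, grey, green, yellow and red on the riser (there was no purple case). I squeezed the trigger until the fingers stood at 33.5–33.8 mm, where 34 mm is a full squeeze. After I let go, the wrist picture showed it sprung back.

**Last checks, against a riser centre of about (564.8, 100.5) mm and its long side about 1° off world x:**

| Item | Measured centre (mm) | Long-side angle |
|---|---|---|
| Each case, after placing (wrist camera) | x 564.5–565.2, y 100.1–100.8 | 0.9–1.2° for the four lower cases |
| Red case (top), with the weight on it (side camera) | (564.1, 99.8) | 0.5° |
| Weight knob (wrist camera) | (565.7, 100.5) | – |
| Weight knob (side camera) | (563.9, 99.4) | – |

- **Weight upright:** its base and knob tops measured about 16 mm and 43 mm above the red lid, so it stands level.
- **Other things:** the loupes and other bench things look undisturbed in the last side picture. I compared them by eye only.

**What did not go cleanly:**
- **Top camera:** in the last check the arm blocked most of its view, so it gave no useful reading of the weight.
- **Tool tilt:** the tool drifted to about 4° while I picked the weight up. This did not show in where the weight ended up.
- **Trigger:** I judged its angle from the finger opening and pictures, since there is no direct reading.

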